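Check a contact probe on the blue reference block

ROBOT

A 6-joint arm with a two-finger parallel gripper is mounted at the origin on the work surface. World frame = base frame: x ahead of the robot, y to its left, z up, the work surface at z = 0. Lengths are in m, angles in rad, forces in N, time in s.
With the tool pointing down it reaches from about 0.375 to 0.975 m from the base axis. Payload 3.8 kg.
Tool frame: the origin (TCP) lies at the very end of the fingers, on their centre line; the grasp point (between the pads) lies 19 mm behind it; z points along the fingers, y is the direction in which the jaws open and shut (so a half turn about z gives the same grasp; the last joint's range is limited). The gripper opens to 85 mm and grips with 20 to 120 N. Pads are 22 mm wide; open, the fingers measure 114 mm over their backs; the gripper's body (76 mm by 85 mm) begins 54 mm behind the grasp point. The pads swing forward as they close: fully open they stand 13 mm farther back than shut.
Start: joints at [-1.338, 0.264, 1.604, -0, 1.274, -0.037], TCP at [0.18, -0.651, 0.205] pointing down, gripper open.
Joint ranges: [-2.63, 2.63], [-0.94, 2.18], [0.31, 2.57], [-1.31, 4.45], [0, 2.66], [-2.55, 2.55]. Speed limits (rad/s): [2.57, 2.57, 3.14, 3.14, 3.14, 3.14].

INTERFACE

Orientations are given as a rotation vector (axis times angle).
In Python, from workcell import bot, viewer, finish_job gives the robot as it stands.
- The arm moves only by the tool servo_tool, never from a script. Its argument "plan" is a list that holds one entry, the list of rows, each a list of 6 numbers: the shift along the tool's x, y, z in cm, then the turn, a rotation vector about the tool's x, y, z in degrees. A call has 1 to 20 rows; each row is the pose to reach, as a shift and turn from the pose measured when the call began, along the tool's axes at that moment; what a row does not reach only later rows make up. A row lasts 1/12 s, in which the tool goes at most 41.7 mm and 7.16 degrees, less where a joint would pass 70% of its speed; a pose out of reach is approached as far as the arm can. A call with a gripper value outside its range is refused whole. "claw" is the finger opening in cm, from 0 to 8.54, set as the call begins (left out, the last holds). The fingers move at their own pace and stop on an object; "grip_force" is the grip in N (left out, the last holds). Time passes only in rows, so rows that repeat a pose let the fingers close. It gives the time, the measured TCP pose, the force and the opening at its end, in the units of the state.
- bot.read_state(): the state, without advancing time (a new reading comes with each control period).
- viewer.read_camera(name): name is "side" or "top" or "wrist"; returns a dict with "color" (420x560x3 uint8, red, green, blue), "fx", "fy", "cx", "cy" (pixels), "k1" (the pictures are not rectified: a ray, as slopes to the right and down, at radius r is drawn at 1 + k1 r^2 times it, then the intrinsics apply), "eye" and "rotation" of the camera in the world; the wrist camera has in their place "T_tool_cam" (4x4, takes a point from camera to tool coordinates, whose origin is the TCP and whose axes are the flange's). Camera axes: x right, y down, z forward; pixel columns grow to the right and rows downward; lengths in m; the calibration is good to about 2 mm. A picture is of the moment at which its call begins: read the wrist's pose just before it. There is no depth.
- finish_job(): hands the job in, once; it reports no verdict.
The state is a dict: "time": time; "q": joint angles; "joint_vel": joint speeds; "joint_torque": joint torques, N m; "tool_pos": TCP position; "tcp_rot": TCP orientation; "wrist_force": force on the tool from outside, world axes, zero at the start; "torque": the same for the moment, N m; "width": opening from 0.0 (shut) to 1.0 (fully open).
Only numpy, scipy, OpenCV 4.12 (cv2) and the standard library are available. Lean on these libraries where they do the work, as an engineer would, in place of code of your own. Each camera call takes 0.05 s, during which the arm holds its last target.

TASK

First flip the blue dust cap on its reference block fully back so that it stays open; then take the orange-handled probe out of its red stand and press its brass tip gently on the marked spot inside the red ring under that cap, square to the sloping face, with the spring tip about half pushed in. Finish while still holding the probe there like that, do not let go; leave the yellow cap shut and do not disturb the weights or the bin.

Things in the scene. Friction and masses are not known exactly. Their poses are not given: they have to be found in the camera images.
- blue_block: blue-capped reference block, fixed to the bench: grey base 100 x 84 mm (x, y), up to 50 mm high, carrying an aluminium slab whose top slopes at 20 deg, low edge towards the block's -x side (the robot side at yaw 0). Origin: centre of the underside, z up; its yaw varies
- blue_face: sloping top of the blue-capped block: rigid steel pad, 38 mm diameter, 2 mm proud of the slab. Origin: the marked spot, a black dot centred in a red ring (inner diameter 16, outer 20 mm), 62 mm above the bench on the block's axis, hidden by the shut cap. z: outward normal, 20 deg off vertical towards the block's -x; x: up the slope; y: along the hinge. Hinge lugs 15 mm high at x +30, y +-31 mm
- blue_cap (a joint): angle of the blue dust cap, rad: 0 shut, 2.2 fully back; stays where left (0.03 N m). Hinge along face y at face x +30, z +12 mm. Flat blue lid 58 x 48 mm, top 16 mm above the spot when shut, 10 mm skirt below it. At its free (low) edge stands an upright tab 30 mm high, 8 mm thick (face x), 24 mm wide (y), its middle 54 mm from the hinge: pinch it across its width or thickness and swing it up and over
- blue_tab (a point): middle of the top edge of that tab (shut: face x -24, z +46 mm); it turns with the cap
- yellow_block: yellow-capped reference block, fixed to the bench: grey base 100 x 84 mm (x, y), up to 50 mm high, carrying an aluminium slab whose top slopes at 20 deg, low edge towards the block's -x side (the robot side at yaw 0). Origin: centre of the underside, z up; its yaw varies
- yellow_face: sloping top of the yellow-capped block: rigid steel pad, 38 mm diameter, 2 mm proud of the slab. Origin: the marked spot, a black dot centred in a red ring (inner diameter 16, outer 20 mm), 62 mm above the bench on the block's axis, hidden by the shut cap. z: outward normal, 20 deg off vertical towards the block's -x; x: up the slope; y: along the hinge. Hinge lugs 15 mm high at x +30, y +-31 mm
- yellow_cap (a joint): angle of the yellow dust cap, rad: 0 shut, 2.2 fully back; stays where left (0.03 N m). Hinge along face y at face x +30, z +12 mm. Flat yellow lid 58 x 48 mm, top 16 mm above the spot when shut, 10 mm skirt below it. At its free (low) edge stands an upright tab 30 mm high, 8 mm thick (face x), 24 mm wide (y), its middle 54 mm from the hinge: pinch it across its width or thickness and swing it up and over
- yellow_tab (a point): middle of the top edge of that tab (shut: face x -24, z +46 mm); it turns with the cap
- stand: fixed red block 70 x 70 mm, 88 mm high, with an upright hole 23 mm in diameter right through it, in which the probe hangs. Origin: centre of the underside, z up
- probe: loose hand-held contact probe, 0.18 kg, upright in the stand at the start. From its nose (origin, centre of the lower end of the neck) its z axis runs up the probe: steel neck 18 mm diameter z 0 to 65 mm; dark flange 34 mm diameter z 65 to 71 mm (it rests on the stand's top); orange square handle 26 x 26 mm, flats across its x and y, z 71 to 135 mm; black top cap 22 mm diameter to 141 mm. A brass spring tip sticks out 18 mm below the nose
- probe_grip (a point): middle of the orange handle for gripping, 106 mm up the probe's axis from its nose; same axes as the probe
- probe_tip (a point): very end of the brass spring tip (ball end 8 mm in diameter), on the probe's axis, 18 mm below the nose when free, less as it is pushed in; same axes as the probe
- plunger (a joint): how far the spring tip is pushed into the probe, m: 0 free, 0.010 at its stop. It starts to move at 1.5 N and takes 0.5 N more per mm: 4 N at half travel (5 mm), 6.5 N at the stop
- disc_weight: bystander: loose steel disc weight with a hole, 100 mm diameter, 20 mm high, lying flat, 1.1 kg; origin: centre of the underside
- knob_weight: bystander: loose brass weight with a knob, 44 mm diameter, 75 mm high, standing, 0.7 kg; origin: centre of the underside
- parts_bin: bystander: loose red open bin 90 x 110 x 50 mm, 0.3 kg; origin: centre of the underside
Not all that is in view belongs to the job. Leave any green or purple look-alike of the blue_block alone.

How it is judged:
By the outcome, as a careful person would: the job done as asked, in the order asked, and still so for the second after the job is handed in, while the arm keeps its last pose, push and grip.
It also fails if it takes over 59 s, if anything falls off the work surface, if the arm or the gripper's body presses on something with over 40 N, if the wrist force passes 120 N, or if a joint passes its speed limit or range.

## Working session

There is one attempt and no reset: what is moved stays moved. The work goes in short steps, Python scripts to look and compute and a tool call to move; the robot and the scene stay as the last step left them, time stands still between calls to the robot, and variables do not carry over. Pictures are saved under pics/ and viewed, and the job is handed in when it is done.

Besides the shell and the picture viewer there is one more tool, called after "Request:" as a command line: name --argument value ..., lists and objects as JSON in quotes. servo_tool: Moves the arm, as the interface text tells. Its arguments: {"type":"object","properties":{"plan":{"type":"array"},"claw":{"type":"number"},"grip_force":{"type":"number"}},"required":["plan"]}

```bash
mkdir -p pics; ls
python3 - <<'E'
from workcell import bot, viewer
import cv2,numpy as np,json
s=bot.read_state(); print(s)
for n in ["side","top","wrist"]:
    c=viewer.read_camera(n)
    cv2.imwrite(f"pics/{n}0.png",c["color"][:,:,::-1])
    print(n,{k:(np.array(v).round(4).tolist()) for k,v in c.items() if k!="color"})
E
```

```text
pics
{'time': 0.0, 'q': array([-1.33792223e+00,  2.64755253e-01,  1.60540601e+00, -2.32795169e-05,
        1.27368184e+00, -3.68694373e-02]), 'joint_vel': array([-2.76649176e-04,  2.98002442e-05, -4.17606949e-04, -1.34791080e-04,
        2.68027337e-05,  2.39767321e-04]), 'joint_torque': array([ 1.91748652e-03, -5.15111625e+01, -3.67315221e+01, -2.58102973e-04,
        1.29015162e-02, -3.02610204e-06]), 'tool_pos': array([ 0.17970206, -0.6498092 ,  0.20364339]), 'tcp_rot': array([-3.11084391e+00, -4.22138513e-01,  3.80398794e-04]), 'wrist_force': array([-0.5562773 ,  0.83303856,  0.30247424]), 'torque': array([ 0.0606621 , -0.00020721,  0.03850822]), 'width': 0.9983553208643693}
side {'fx': 479.4829, 'fy': 479.4829, 'cx': 271.6576, 'cy': 213.8635, 'k1': -0.1025, 'eye': [-0.0807, 0.7273, 0.6697], 'rotation': [-0.9056, 2.2814, -1.2947]}
top {'fx': 544.5851, 'fy': 544.5851, 'cx': 275.0434, 'cy': 217.8179, 'k1': -0.1013, 'eye': [0.4091, 0.0436, 1.5683], 'rotation': [-2.177, 2.1535, -0.1188]}
wrist {'fx': 290.0418, 'fy': 290.0418, 'cx': 281.4671, 'cy': 207.1544, 'k1': -0.0178, 'T_tool_cam': [[-0.0004, -0.9518, -0.3068, 0.0788], [1.0, -0.0003, -0.0004, -0.0002], [0.0003, -0.3068, 0.9518, -0.1687], [0.0, 0.0, 0.0, 1.0]]}
```

View pics/side0.png

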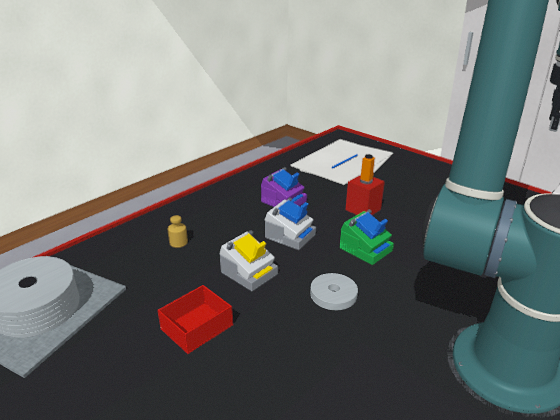

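View pics/top0.png

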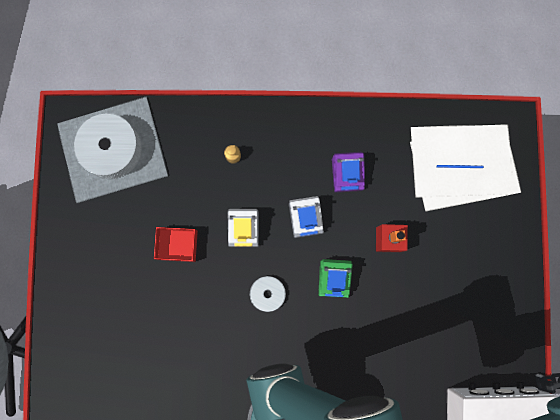

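View pics/wrist0.png

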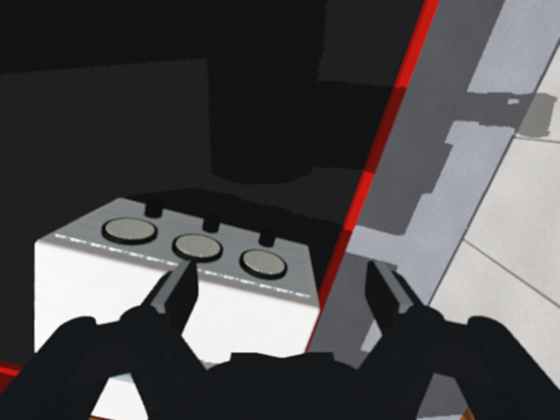

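Candidates with a blue cap in the top view are (307,216) with a grey base, (349,171) with a purple base and (336,280) with a green base. The task's block has a grey base, so it should be (307,216). I'll check that in an enlarged crop.

```bash
cat > h.py <<'E'
import numpy as np,cv2
from scipy.spatial.transform import Rotation as R
def K(c): return np.array([[c['fx'],0,c['cx']],[0,c['fy'],c['cy']],[0,0,1.]])
def campose(c,s=None):
    if 'eye' in c: return R.from_rotvec(c['rotation']).as_matrix(),np.array(c['eye'])
    T=np.array(c['T_tool_cam']);Rt=R.from_rotvec(s['tcp_rot']).as_matrix()
    return Rt@T[:3,:3],Rt@T[:3,3]+s['tool_pos']
def proj(c,P,s=None):
    Rw,e=campose(c,s);p=(np.atleast_2d(P)-e)@Rw
    u=p[:,:2]/p[:,2:];r2=(u**2).sum(1,keepdims=True);u=u*(1+c['k1']*r2)
    return u*c['fx']+[c['cx'],c['cy']]
def ray(c,px,s=None):
    Rw,e=campose(c,s)
    u=cv2.undistortPoints(np.array(px,float).reshape(-1,1,2),K(c),np.array([c['k1'],0,0,0,0.]))[:,0]
    d=np.c_[u,np.ones(len(u))]@Rw.T
    return e,d
def onz(c,px,z,s=None):
    e,d=ray(c,px,s);return e+d*((z-e[2])/d[:,2:])
def face(x,y,yaw):
    a=np.radians(20);Rz=R.from_euler('z',yaw).as_matrix()
    F=np.c_[[np.cos(a),0,np.sin(a)],[0,1,0],[-np.sin(a),0,np.cos(a)]]
    return Rz@F,np.array([x,y,.062])
def cappts(x,y,yaw,ang=0):
    # cap corners in face frame
    hx=.030;hz=.012
    return None
def crop(c,x0,y0,w,h,sc,name):
    im=c['color'][y0:y0+h,x0:x0+w,::-1];cv2.imwrite(name,cv2.resize(im,None,fx=sc,fy=sc,interpolation=cv2.INTER_CUBIC))
E
python3 - <<'E'
from h import *; from workcell import viewer
c=viewer.read_camera('top');crop(c,270,140,160,120,5,'pics/topc.png')
d=viewer.read_camera('side');crop(d,250,140,160,120,5,'pics/sidec.png')
import pickle;pickle.dump((c,d),open('cams.pkl','wb'))
print(onz(c,[(307,216)],.07),onz(d,[(292,222)],.07),onz(c,[(391,238)],.088))
E
```

```text
[[ 0.57966713 -0.04429813  0.07      ]] [[ 0.54720859 -0.00903721  0.07      ]] [[ 0.51955199 -0.27380093  0.088     ]]
```

View pics/topc.png

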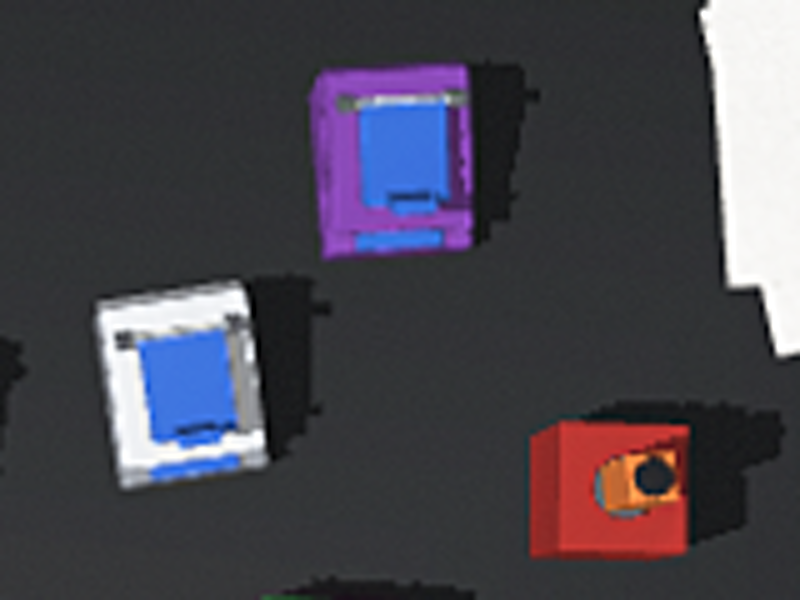

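View pics/sidec.png

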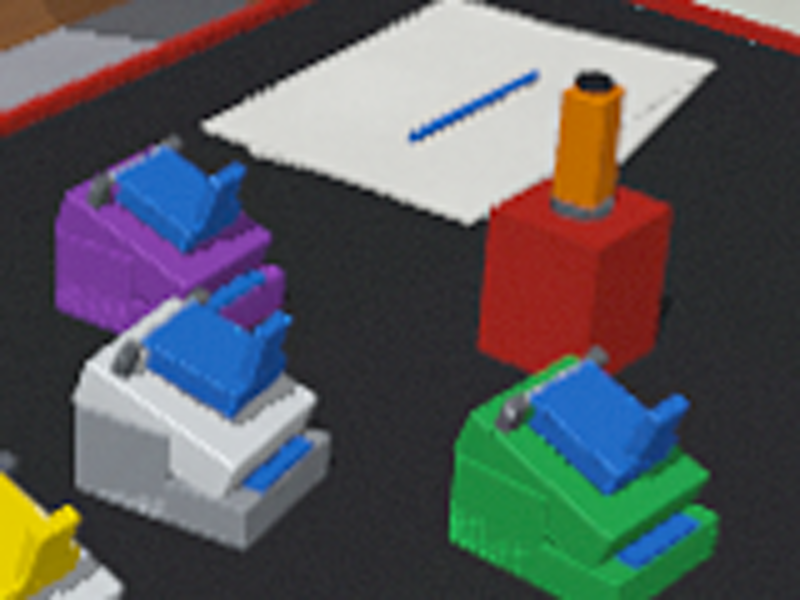

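```bash
cat > fit1.py <<'E'
from h import *; import pickle
from scipy.optimize import least_squares
c,d=pickle.load(open('cams.pkl','rb'))
t=lambda p:np.array(p)/5+[270,140]; sd=lambda p:np.array(p)/5+[250,140]
Z=.001
def bp(p,P): # block frame point
    return R.from_euler('z',p[2]).apply(np.array(P)*Z)+[p[0],p[1],0]
def fp(p,P):
    F,o=face(*p);return F@(np.array(P)*Z)+o
obs=[(c,fp,(30,24,16),t((137,342))),(c,fp,(30,-24,16),t((228,327))),(c,fp,(-28,24,16),t((152,443))),(c,fp,(-28,-24,16),t((240,430))),
(d,bp,(-50,42,0),sd((245,550))),(d,bp,(50,42,0),sd((75,488)))]
f=lambda p:np.concatenate([(proj(k,g(p,P))[0]-o) for k,g,P,o in obs])
r=least_squares(f,[.58,-.045,.1]);print(r.x.round(4),np.degrees(r.x[2]),f(r.x).round(1).reshape(-1,2))
# stand: top-face corners in top view crop
o2=[((-35,35,88),c,t((560,553))),((35,35,88),c,t((560,422))),((35,-35,88),c,t((689,425))),((-35,-35,88),c,t((687,553))),((-35,35,88),d,sd((598,250))),((-35,-35,88),d,sd((671,208))),((35,35,88),d,sd((492,205)))]
f2=lambda p:np.concatenate([proj(k,bp(p,P))[0]-o for P,k,o in o2])
r2=least_squares(f2,[.52,-.27,0]);print(r2.x.round(4),f2(r2.x).round(1).reshape(-1,2))
E
python3 fit1.py
```

```text
[ 0.5802 -0.0449  0.1656] 9.488358656149742 [[ 0.2 -0.1]
 [-0.7  0.2]
 [ 0.  -0.1]
 [-0.5 -0.1]
 [ 0.3 -0.4]
 [ 0.3 -0.7]]
[ 0.5209 -0.2835 -0.0203] [[-0.3 -0.7]
 [-0.1  0. ]
 [-0.6  0.2]
 [-0.4  0.1]
 [ 0.5 -0.7]
 [ 0.6 -1. ]
 [ 0.  -0.3]]
```

The grey block fits at (0.580, -0.045) with yaw 9.5°, and the stand at (0.521, -0.284), both with residuals under 1 px. Next is a helper that turns a target pose into move numbers.

```bash
cat >> h.py <<'E'
BLK=(.5802,-.0449,.1656)
def toolR(zdir,xhint):
    z=np.array(zdir,float);z/=np.linalg.norm(z);x=np.array(xhint,float);x-=z*(x@z);x/=np.linalg.norm(x)
    return np.c_[x,np.cross(z,x),z]
def delta(s,Rg,pg):
    R0=R.from_rotvec(s['tcp_rot']).as_matrix()
    d=R0.T@(np.array(pg)-s['tool_pos'])*100;w=np.degrees(R.from_matrix(R0.T@Rg).as_rotvec())
    print('row',d.round(2).tolist(),w.round(1).tolist(),'rows>=%.1f'%max(np.linalg.norm(d)/4.17,np.linalg.norm(w)/7.16))
def facepose(P_mm,pitch=0,back=0.,blk=BLK,o=None):
    """TCP at face point P (mm); tool z=-normal pitched; pitch deg>0 rotates as cap opening; tool x toward robot"""
    F,o=face(*blk);th=np.radians(pitch)
    z=F@np.array([-np.sin(th),0,-np.cos(th)]);x=F@np.array([-np.cos(th),0,np.sin(th)])
    return np.c_[x,np.cross(z,x),z],F@(np.array(P_mm)*.001)+o
E
python3 - <<'E'
from h import *; from workcell import bot
s=bot.read_state();R0=R.from_rotvec(s['tcp_rot']).as_matrix();print(R0.round(2))
Rg,pg=facepose((-24,0,120));print(Rg.round(2),pg);delta(s,Rg,pg)
E
```

```text
[[ 0.96  0.27 -0.  ]
 [ 0.27 -0.96  0.  ]
 [ 0.   -0.   -1.  ]]
[[-0.93 -0.16  0.34]
 [-0.15  0.99  0.06]
 [-0.34 -0.   -0.94]] [ 0.51747496 -0.05538327  0.16655463]
row [48.4, -48.33, 3.83] [-30.2, -1.7, -171.5] rows>=24.3
```

Request:
servo_tool --plan '[[[24,-24,-8,0,0,-90],[24,-24,-8,0,0,-90],[24,-24,-8,0,0,-90],[24,-24,-8,0,0,-90],[24,-24,-8,0,0,-90],[24,-24,-8,0,0,-90],[24,-24,-8,0,0,-90],[24,-24,-8,0,0,-90],[24,-24,-8,0,0,-90],[24,-24,-8,0,0,-90],[24,-24,-8,0,0,-90],[24,-24,-8,0,0,-90],[24,-24,-8,0,0,-90],[24,-24,-8,0,0,-90]]]' --claw 6

```text
time: 1.42
tool_pos: [0.3472, -0.3548, 0.2846]
tcp_rot: [-1.899, -2.501, -0.001]
wrist_force: [1.1, -0.4, -1.0]
width: 0.705
```

Run:
```python
from h import *; from workcell import bot
s=bot.read_state();print(s['time'],s['tool_pos'],s['q'].round(2))
Rg,pg=facepose((-24,0,130));delta(s,Rg,pg)
```

```text
1.4167 [ 0.34720986 -0.35476839  0.28462446] [-0.85 -0.12  1.87  0.    1.39 -1.12]
row [24.29, 24.1, 10.89] [-14.6, -16.3, -83.0] rows>=12.0
```

Request:
servo_tool --plan '[[[24.3,24.1,10.9,-14.6,-16.3,-83],[24.3,24.1,10.9,-14.6,-16.3,-83],[24.3,24.1,10.9,-14.6,-16.3,-83],[24.3,24.1,10.9,-14.6,-16.3,-83],[24.3,24.1,10.9,-14.6,-16.3,-83],[24.3,24.1,10.9,-14.6,-16.3,-83],[24.3,24.1,10.9,-14.6,-16.3,-83],[24.3,24.1,10.9,-14.6,-16.3,-83],[24.3,24.1,10.9,-14.6,-16.3,-83],[24.3,24.1,10.9,-14.6,-16.3,-83],[24.3,24.1,10.9,-14.6,-16.3,-83],[24.3,24.1,10.9,-14.6,-16.3,-83],[24.3,24.1,10.9,-14.6,-16.3,-83],[24.3,24.1,10.9,-14.6,-16.3,-83],[24.3,24.1,10.9,-14.6,-16.3,-83]]]'

```text
time: 2.67
tool_pos: [0.5142, -0.0562, 0.1761]
tcp_rot: [-0.224, 2.785, 0.041]
wrist_force: [0.5, -0.0, 0.1]
width: 0.704
```

Run:
```python
from h import *; from workcell import bot,viewer
s=bot.read_state();c=viewer.read_camera('wrist')
import pickle;pickle.dump((s,c),open('w1.pkl','wb'))
print(s['time'],s['tool_pos'],s['q'].round(2))
Rg,pg=facepose((-24,0,130));delta(s,Rg,pg)
im=c['color'][:,:,::-1].copy()
F,o=face(*BLK)
for P in [(30,24,16),(30,-24,16),(-28,24,16),(-28,-24,16),(-28,12,46),(-28,-12,46),(-20,12,46),(-20,-12,46)]:
    u=proj(c,F@(np.array(P)*.001)+o,s)[0];cv2.circle(im,tuple(int(v) for v in u.round()),2,(0,0,255),1)
cv2.imwrite('pics/w1.png',im)
```

```text
2.6667 [ 0.51420507 -0.05620283  0.1761423 ] [-0.26 -0.25  2.22  0.19  0.86 -2.09]
row [0.01, 0.03, 0.02] [-0.0, -0.0, -0.3] rows>=0.0
```

View pics/w1.png

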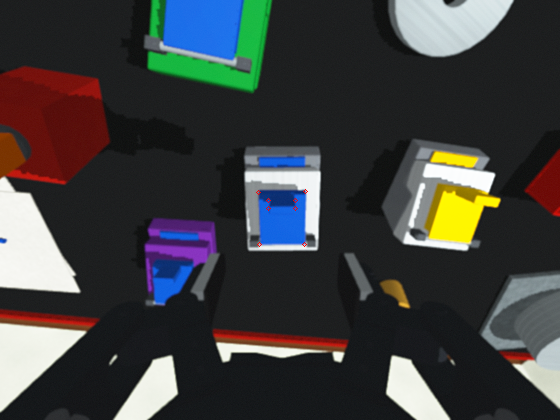

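Run:
```python
import cv2
im=cv2.imread('pics/w1.png')[135:265,220:350];cv2.imwrite('pics/w1c.png',cv2.resize(im,None,fx=4.5,fy=4.5,interpolation=cv2.INTER_CUBIC))
```

```text
(no output)
```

View pics/w1c.png

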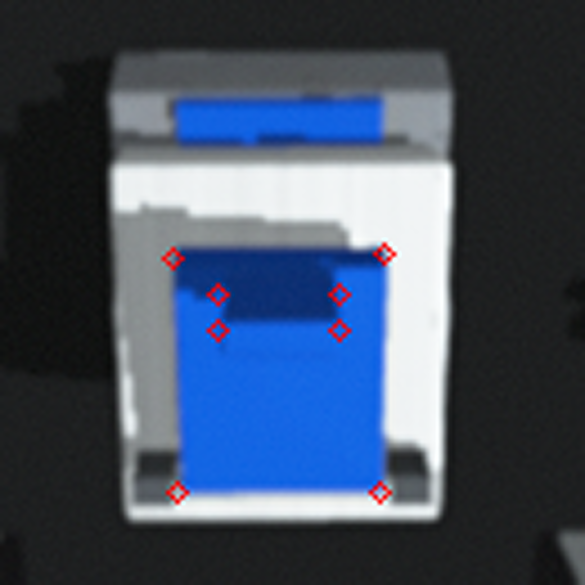

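The wireframe lands on the cap within about 1 px, so I'll descend and pinch the tab across its width.

Request:
servo_tool --plan '[[[0,0,4,0,0,0],[0,0,8,0,0,0],[0,0,10,0,0,0],[0,0,10.7,0,0,0],[0,0,10.7,0,0,0],[0,0,10.7,0,0,0]]]'

```text
time: 3.22
tool_pos: [0.551, -0.0501, 0.0763]
tcp_rot: [-0.224, 2.784, 0.041]
wrist_force: [0.5, -1.2, 0.2]
width: 0.702
```

Request:
servo_tool --plan '[[[0,0,0,0,0,0],[0,0,0,0,0,0],[0,0,0,0,0,0],[0,0,0,0,0,0],[0,0,0,0,0,0],[0,0,0,0,0,0],[0,0,0,0,0,0],[0,0,0,0,0,0]]]' --claw 1.5 --grip_force 25

```text
time: 3.88
tool_pos: [0.551, -0.0502, 0.0764]
tcp_rot: [-0.224, 2.784, 0.041]
wrist_force: [0.3, -0.7, 0.3]
width: 0.176
```

```bash
cat >> h.py <<'E'
def swing(th,pitch,g=(-54,18),s=None):
    """TCP target for cap angle th deg; grasp ref: TCP when shut at hinge-rel (g), grasp pt 19mm behind; tool pitched 'pitch' deg"""
    t=np.radians(th)
    gp=np.array([g[0],g[1]+15.])  # pivot point in pads at shut, pitch0 
    rot=np.array([gp[0]*np.cos(t)+gp[1]*np.sin(t),-gp[0]*np.sin(t)+gp[1]*np.cos(t)])
    p=np.radians(pitch); tc=rot+15*np.array([-np.sin(p),-np.cos(p)])
    return facepose((30+tc[0],0,12+tc[1]),pitch)
E
python3 - <<'E'
from h import *; from workcell import bot
s=bot.read_state();print(s['time'],s['tool_pos'],s['q'].round(2),s['wrist_force'].round(1),s['width']*85)
F,o=face(*BLK);print('face mm',(F.T@(s['tool_pos']-o)*1000).round(1))
g=(F.T@(s['tool_pos']-o)*1000)-[30,0,12];g=(g[0],g[2])
for th,p in [(15,8),(30,15),(45,22),(60,30),(75,38),(90,45)]:
    Rg,pg=swing(th,p,g);print(th,p);delta(s,Rg,pg)
E
```

```text
3.8833 [ 0.55103408 -0.05018514  0.07641517] [-0.22 -0.05  2.25  0.22  0.63 -2.12] [ 0.3 -0.7  0.3] 14.992612623125657
face mm [-22.9  -0.4  23.7]
15 8
row [-0.66, 0.04, -1.29] [-0.0, 8.0, -0.3] rows>=1.1
30 15
row [-1.66, 0.05, -2.34] [0.0, 15.0, -0.3] rows>=2.1
45 22
row [-2.88, 0.05, -3.07] [0.0, 22.0, -0.3] rows>=3.1
60 30
row [-4.21, 0.06, -3.45] [0.0, 30.0, -0.3] rows>=4.2
75 38
row [-5.58, 0.07, -3.45] [0.1, 38.0, -0.3] rows>=5.3
90 45
row [-6.9, 0.07, -3.06] [0.1, 45.0, -0.3] rows>=6.3
```

Run:
```python
from h import *; from workcell import bot,viewer
c=viewer.read_camera('wrist');cv2.imwrite('pics/w2.png',c['color'][:,:,::-1])
c=viewer.read_camera('side');crop(c,230,140,120,120,5,'pics/s2.png')
```

```text
(no output)
```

View pics/w2.png

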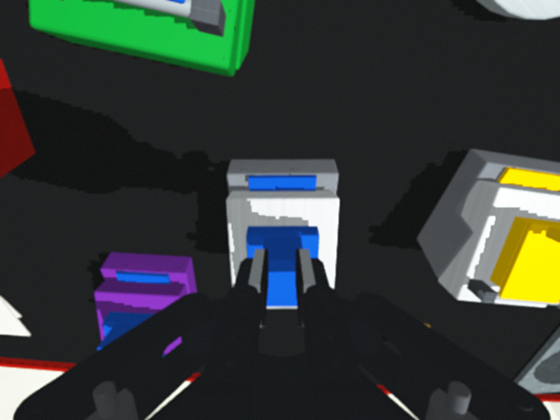

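View pics/s2.png

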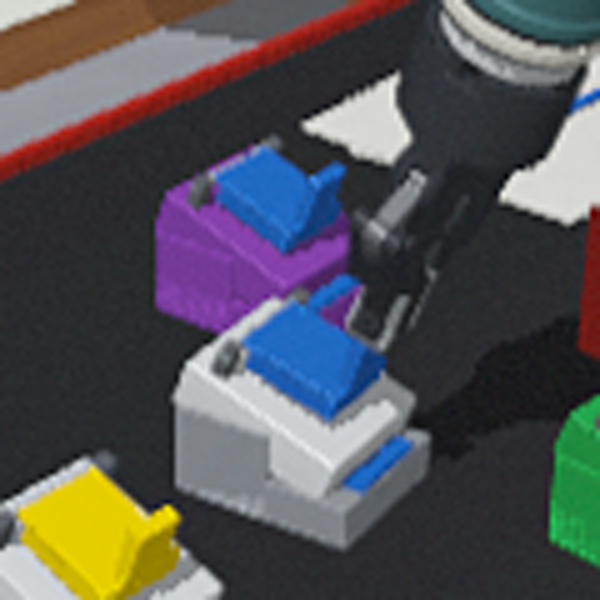

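Run:
```python
from h import *; from workcell import bot,viewer
s=bot.read_state();c=viewer.read_camera('wrist');im=c['color'][:,:,::-1].copy()
F,o=face(*BLK);R0=R.from_rotvec(s['tcp_rot']).as_matrix()
def dot(P,col):
    u=proj(c,P,s)[0];print(u.round(0));cv2.circle(im,tuple(int(v) for v in u.round()),2,col,1)
for P in [(30,24,16),(30,-24,16),(-28,24,16),(-28,-24,16),(-28,12,46),(-28,-12,46),(-20,12,46),(-20,-12,46)]: dot(F@(np.array(P)*.001)+o,(0,0,255))
print()
for P in [(0,7.5,0),(0,-7.5,0),(0,7.5,-19),(0,-7.5,-19)]: dot(R0@(np.array(P)*.001)+s['tool_pos'],(0,255,0))
im=im[130:330,190:380];cv2.imwrite('pics/w3.png',cv2.resize(im,None,fx=3,fy=3,interpolation=cv2.INTER_CUBIC))
```

```text
[315. 306.]
[249. 306.]
[318. 231.]
[245. 232.]
[303. 252.]
[260. 252.]
[303. 265.]
[260. 265.]

[293. 243.]
[269. 243.]
[294. 257.]
[268. 257.]
```

View pics/w3.png

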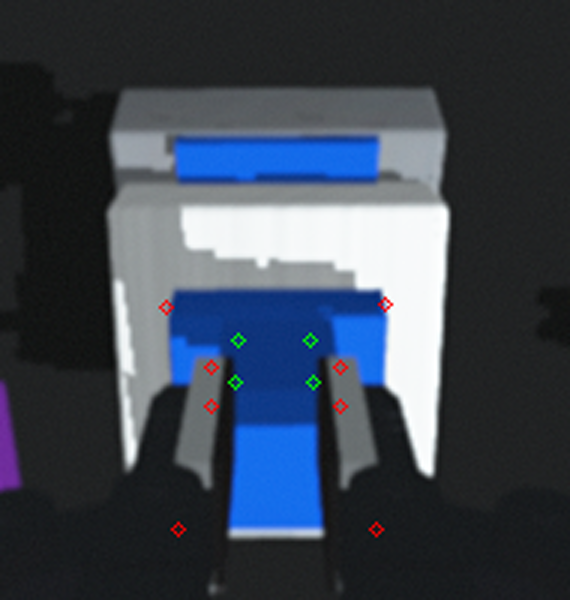

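Request:
servo_tool --plan '[[[0,0,0,0,0,0],[0,0,0,0,0,0],[0,0,0,0,0,0],[0,0,0,0,0,0],[0,0,0,0,0,0],[0,0,0,0,0,0]]]' --claw 1.0

```text
time: 4.53
tool_pos: [0.5509, -0.0501, 0.0761]
tcp_rot: [-0.224, 2.785, 0.042]
wrist_force: [0.4, -1.6, -0.2]
width: 0.12
```

Run:
```python
from h import *; from workcell import bot,viewer
s=bot.read_state();c=viewer.read_camera('wrist');im=c['color'][:,:,::-1].copy()
print(s['width']*85.4)
im=im[130:330,190:380];cv2.imwrite('pics/w4.png',cv2.resize(im,None,fx=3,fy=3,interpolation=cv2.INTER_CUBIC))
```

```text
10.233770814068626
```

View pics/w4.png

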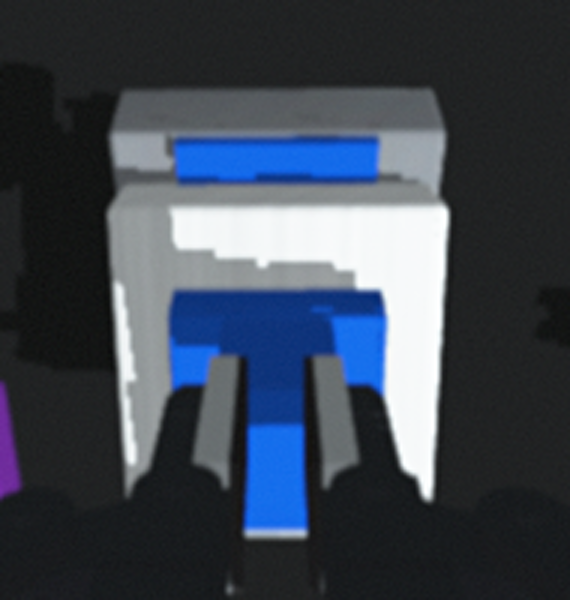

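Run:
```python
from h import *; from workcell import bot,viewer
s=bot.read_state()
F,o=face(*BLK);R0=R.from_rotvec(s['tcp_rot']).as_matrix()
for n,(x0,y0) in {'side':(255,170),'top':(275,180)}.items():
    c=viewer.read_camera(n);im=cv2.resize(c['color'][y0:y0+75,x0:x0+75,::-1],None,fx=8,fy=8,interpolation=cv2.INTER_CUBIC)
    def dot(P,col):
        u=(proj(c,P)[0]-[x0,y0]+.5)*8;cv2.circle(im,tuple(int(v) for v in u.round()),3,col,1)
    for P in [(30,24,16),(30,-24,16),(-28,24,16),(-28,-24,16),(-28,12,46),(-28,-12,46),(-20,12,46),(-20,-12,46)]: dot(F@(np.array(P)*.001)+o,(0,0,255))
    for P in [(0,5,0),(0,-5,0),(0,5,-19),(0,-5,-19)]: dot(R0@(np.array(P)*.001)+s['tool_pos'],(0,255,0))
    cv2.imwrite(f'pics/{n}5.png',im)
```

```text
(no output)
```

View pics/side5.png

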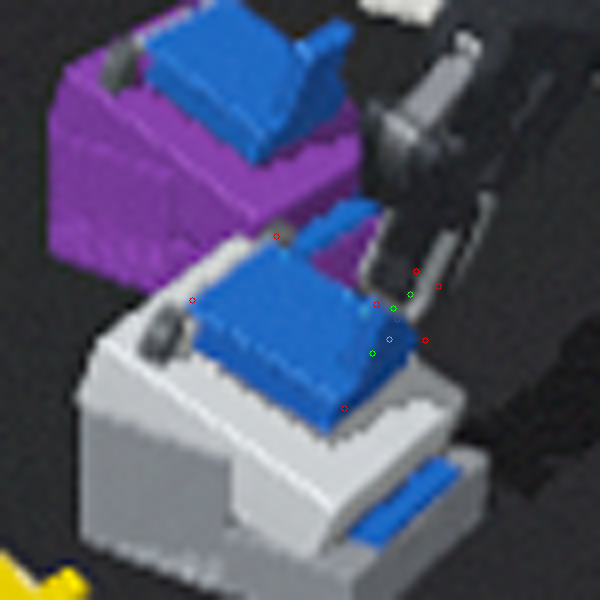

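View pics/top5.png

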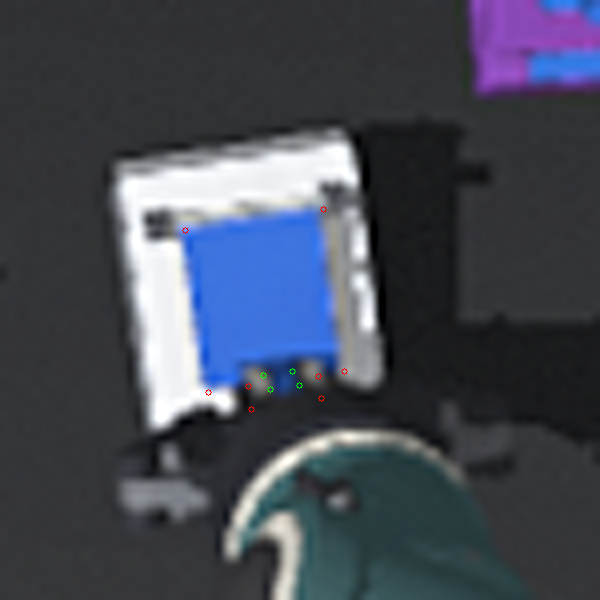

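Request:
servo_tool --plan '[[[0,0,-4,0,0,0],[0,0,-8,0,0,0],[0,0,-8,0,0,0],[0,0,-8,0,0,0]]]'

```text
time: 5.02
tool_pos: [0.5261, -0.0554, 0.1551]
tcp_rot: [-0.224, 2.778, 0.038]
wrist_force: [-0.6, -0.0, 0.4]
width: 0.12
```

Run:
```python
from h import *; from workcell import bot,viewer
s=bot.read_state()
R0=R.from_rotvec(s['tcp_rot']).as_matrix()
for n,(x0,y0) in {'side':(275,120),'top':(275,180)}.items():
    c=viewer.read_camera(n);im=cv2.resize(c['color'][y0:y0+100,x0:x0+100,::-1],None,fx=6,fy=6,interpolation=cv2.INTER_CUBIC)
    def dot(P,col):
        u=(proj(c,P)[0]-[x0,y0]+.5)*6;cv2.circle(im,tuple(int(v) for v in u.round()),3,col,1)
    for P in [(0,5,0),(0,-5,0),(0,5,-20),(0,-5,-20),(0,0,-40)]: dot(R0@(np.array(P)*.001)+s['tool_pos'],(0,255,0))
    cv2.imwrite(f'pics/{n}6.png',im)
```

```text
(no output)
```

View pics/side6.png

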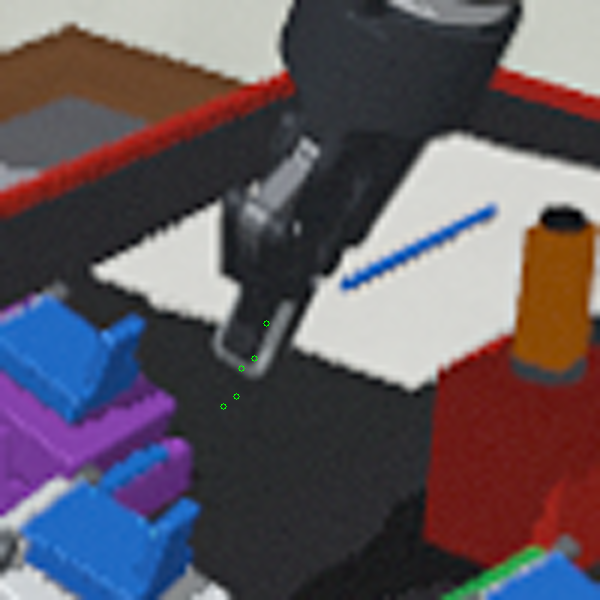

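View pics/top6.png

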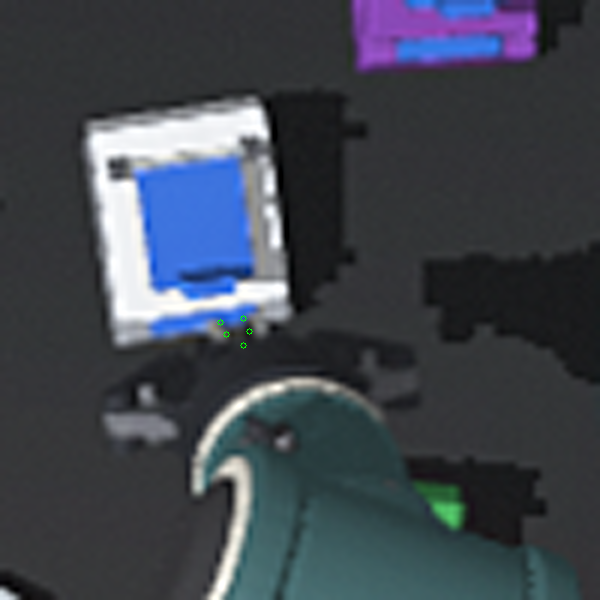

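The picture shows the visible fingertips about 20 mm behind the reported TCP: they sit on the "−20 mm" dots in both views. That explains the empty pinch, so from here I'll take the tips to be at tool z = -20 mm.

Run:
```python
from h import *; from workcell import bot
s=bot.read_state()
Rg,pg=facepose((-24,-.5,3));delta(s,Rg,pg)
```

```text
row [0.06, -0.03, 10.04] [-0.0, -0.0, -0.3] rows>=2.4
```

Request:
servo_tool --plan '[[[0,0,0,0,0,0],[0,0,0,0,0,0],[0,0,0,0,0,0],[0,0,0,0,0,0],[0.1,0,3,0,0,0],[0.1,0,6,0,0,0],[0.1,0,8,0,0,0],[0.1,0,9,0,0,0],[0.1,0,10,0,0,0],[0.1,0,10,0,0,0],[0.1,0,10,0,0,0]]]' --claw 5

```text
time: 6.03
tool_pos: [0.5566, -0.0491, 0.0569]
tcp_rot: [-0.224, 2.785, 0.042]
wrist_force: [0.5, -0.4, 1.2]
width: 0.587
```

Request:
servo_tool --plan '[[[0,0,0,0,0,0],[0,0,0,0,0,0],[0,0,0,0,0,0],[0,0,0,0,0,0],[0,0,0,0,0,0],[0,0,0,0,0,0]]]' --claw 1.5 --grip_force 25

```text
time: 6.53
tool_pos: [0.5572, -0.0489, 0.0577]
tcp_rot: [-0.224, 2.783, 0.042]
wrist_force: [0.5, 4.4, 2.6]
width: 0.269
```

Run:
```python
from h import *; from workcell import bot,viewer
s=bot.read_state();c=viewer.read_camera('wrist');im=c['color'][:,:,::-1].copy()
F,o=face(*BLK);print('face mm',(F.T@(s['tool_pos']-o)*1000).round(1),s['width']*85.4,s['wrist_force'])
im=im[130:330,190:380];cv2.imwrite('pics/w7.png',cv2.resize(im,None,fx=3,fy=3,interpolation=cv2.INTER_CUBIC))
g=(F.T@(s['tool_pos']-o)*1000)-[30,0,12];g=(g[0],g[2])
```

```text
face mm [-23.4  -0.1   4. ] 22.951348694391488 [0.54645757 4.37369286 2.62676226]
```

View pics/w7.png

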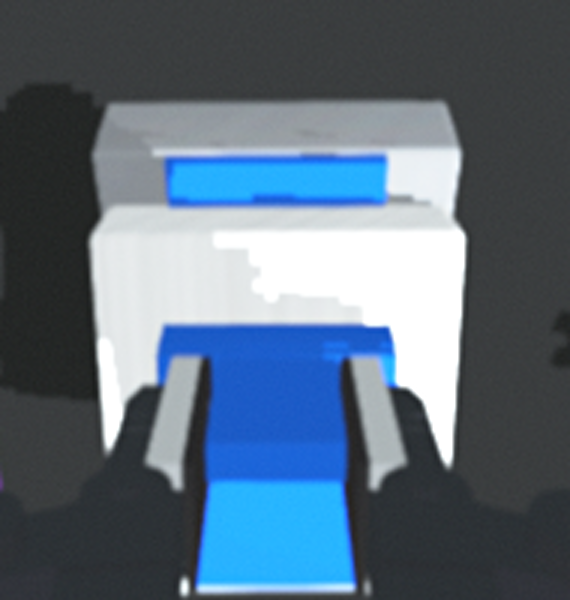

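```bash
cat > sw.py <<'E'
from h import *; from workcell import bot
s=bot.read_state();F,o=face(*BLK);R0=R.from_rotvec(s['tcp_rot']).as_matrix()
p0=F.T@(s['tool_pos']-o)*1000
L=32.;gp=np.array([p0[0]-30,p0[2]+L-12])
for th in range(10,111,10):
    p=.6*th;t=np.radians(th);q=np.radians(p)
    r=np.array([gp[0]*np.cos(t)+gp[1]*np.sin(t),-gp[0]*np.sin(t)+gp[1]*np.cos(t)])
    tc=r+L*np.array([-np.sin(q),-np.cos(q)])
    Rg,pg=facepose((30+tc[0],p0[1],12+tc[1]),p)
    d=R0.T@(pg-s['tool_pos'])*100;print(th,d.round(2),p)
E
python3 sw.py
```

```text
10 [-0.16  0.   -0.91] 6.0
20 [-0.48  0.   -1.75] 12.0
30 [-0.92  0.   -2.51] 18.0
40 [-1.49  0.01 -3.15] 24.0
50 [-2.14  0.01 -3.67] 30.0
60 [-2.86  0.01 -4.05] 36.0
70 [-3.62  0.02 -4.27] 42.0
80 [-4.4   0.02 -4.35] 48.0
90 [-5.15  0.02 -4.28] 54.0
100 [-5.86  0.03 -4.06] 60.0
110 [-6.5   0.03 -3.72] 66.0
```

Request:
servo_tool --plan '[[[-0.1,0,-0.5,0,3,0],[-0.16,0,-0.9,0,6,0],[-0.3,0,-1.3,0,9,0],[-0.5,0,-1.75,0,12,0],[-0.7,0,-2.1,0,15,0],[-0.9,0,-2.5,0,18,0],[-1.2,0,-2.8,0,21,0],[-1.5,0,-3.15,0,24,0],[-1.5,0,-3.15,0,24,0]]]'

```text
time: 7.33
tool_pos: [0.5603, -0.0481, 0.0917]
tcp_rot: [0.248, -3.058, 0.006]
wrist_force: [-4.1, 1.8, -0.8]
width: 0.273
```

Run:
```python
from h import *; from workcell import bot,viewer
s=bot.read_state();print(s['q'].round(2))
c=viewer.read_camera('side');crop(c,230,120,120,120,5,'pics/s8.png')
```

```text
[-0.12  0.2   1.9  -0.02  1.11 -1.84]
```

View pics/s8.png

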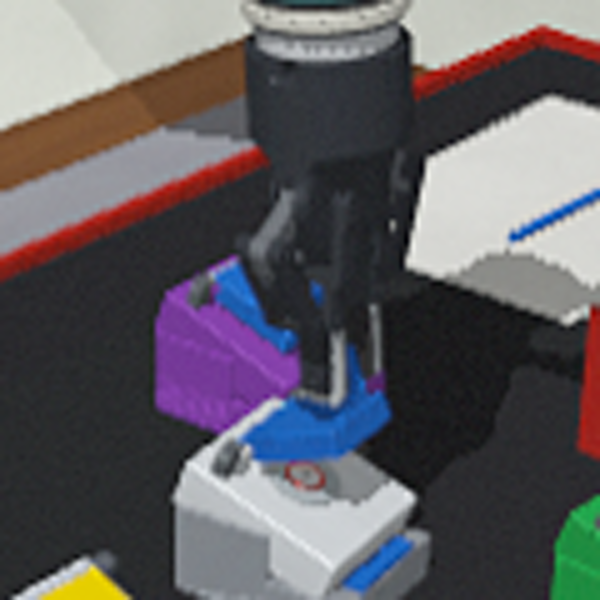

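The cap is open about 40° and the red ring is showing at (305,475) in the crop. I'll continue the swing.

```bash
cat > sw2.py <<'E'
from h import *; from workcell import bot
s=bot.read_state()
p0=np.array([-23.4,-.1,4.]);L=32.;gp=np.array([p0[0]-30,p0[2]+L-12])
for th in range(45,116,5):
    p=.6*th;t=np.radians(th);q=np.radians(p)
    r=np.array([gp[0]*np.cos(t)+gp[1]*np.sin(t),-gp[0]*np.sin(t)+gp[1]*np.cos(t)])
    tc=r+L*np.array([-np.sin(q),-np.cos(q)])
    Rg,pg=facepose((30+tc[0],p0[1],12+tc[1]),p)
    print(th,end=' ');delta(s,Rg,pg)
E
python3 sw2.py
```

```text
45 row [-0.21, -0.02, -0.5] [0.2, 2.9, -0.2] rows>=0.4
50 row [-0.42, -0.02, -0.86] [0.2, 5.9, -0.2] rows>=0.8
55 row [-0.66, -0.02, -1.19] [0.2, 8.9, -0.2] rows>=1.2
60 row [-0.93, -0.02, -1.49] [0.2, 11.9, -0.2] rows>=1.7
65 row [-1.22, -0.02, -1.77] [0.2, 14.9, -0.2] rows>=2.1
70 row [-1.53, -0.01, -2.01] [0.2, 17.9, -0.2] rows>=2.5
75 row [-1.86, -0.01, -2.22] [0.2, 20.9, -0.2] rows>=2.9
80 row [-2.2, -0.01, -2.39] [0.2, 23.9, -0.2] rows>=3.3
85 row [-2.56, -0.01, -2.53] [0.2, 26.9, -0.2] rows>=3.8
90 row [-2.92, -0.01, -2.63] [0.2, 29.9, -0.2] rows>=4.2
95 row [-3.29, -0.01, -2.69] [0.2, 32.9, -0.2] rows>=4.6
100 row [-3.66, -0.0, -2.72] [0.2, 35.9, -0.2] rows>=5.0
105 row [-4.02, -0.0, -2.71] [0.2, 38.9, -0.2] rows>=5.4
110 row [-4.38, -0.0, -2.67] [0.2, 41.9, -0.1] rows>=5.9
115 row [-4.73, -0.0, -2.58] [0.2, 44.9, -0.1] rows>=6.3
```

Request:
servo_tool --plan '[[[-0.2,0,-0.5,0,3,0],[-0.4,0,-0.86,0,6,0],[-0.66,0,-1.2,0,9,0],[-0.93,0,-1.5,0,12,0],[-1.22,0,-1.77,0,15,0],[-1.53,0,-2,0,18,0],[-1.86,0,-2.2,0,21,0],[-2.2,0,-2.4,0,24,0],[-2.56,0,-2.53,0,27,0],[-2.92,0,-2.63,0,30,0],[-3.3,0,-2.7,0,33,0],[-3.66,0,-2.7,0,36,0],[-4,0,-2.7,0,39,0],[-4.4,0,-2.67,0,42,0],[-4.4,0,-2.67,0,42,0]]]'

```text
time: 8.63
tool_pos: [0.6049, -0.0404, 0.1129]
tcp_rot: [0.191, -2.326, 0.076]
wrist_force: [-3.4, 3.1, -0.3]
width: 0.27
```

Run:
```python
from h import *; from workcell import bot,viewer
s=bot.read_state();print(s['q'].round(2))
c=viewer.read_camera('side');crop(c,230,120,120,120,5,'pics/s9.png')
```

```text
[-0.03  0.78  1.23 -0.14  1.92 -1.75]
```

View pics/s9.png

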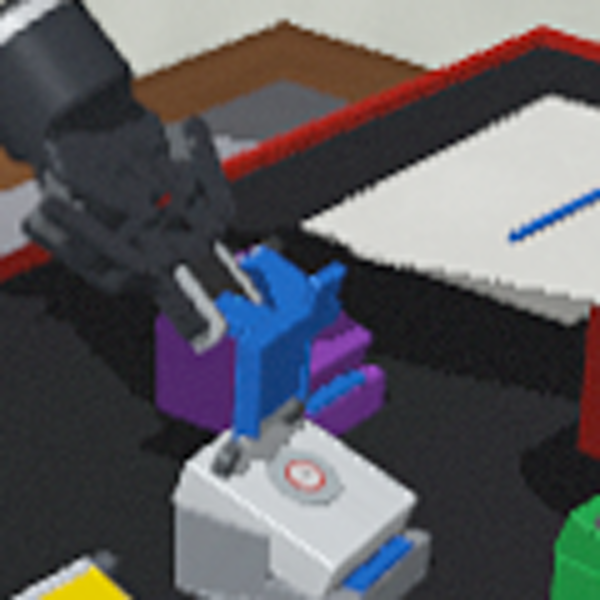

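```bash
sed -i 's/range(45,116,5)/range(113,131,2)/;s/p=.6\*th/p=.6*110+.4*(th-110)/' sw2.py; python3 sw2.py
```

```text
113 row [-0.08, -0.04, -0.23] [0.3, 1.0, 0.0] rows>=0.2
115 row [-0.23, -0.04, -0.29] [0.3, 1.8, 0.0] rows>=0.3
117 row [-0.38, -0.04, -0.35] [0.3, 2.6, 0.0] rows>=0.4
119 row [-0.54, -0.04, -0.4] [0.3, 3.4, 0.0] rows>=0.5
121 row [-0.69, -0.04, -0.45] [0.3, 4.2, 0.0] rows>=0.6
123 row [-0.85, -0.04, -0.49] [0.3, 5.0, 0.0] rows>=0.7
125 row [-1.01, -0.04, -0.52] [0.3, 5.8, 0.0] rows>=0.8
127 row [-1.16, -0.04, -0.55] [0.3, 6.6, 0.0] rows>=0.9
129 row [-1.32, -0.04, -0.57] [0.3, 7.4, 0.1] rows>=1.0
```

Request:
servo_tool --plan '[[[-0.1,0,-0.2,0,1,0],[-0.25,0,-0.3,0,1.8,0],[-0.4,0,-0.35,0,2.6,0],[-0.55,0,-0.4,0,3.4,0],[-0.7,0,-0.45,0,4.2,0],[-0.85,0,-0.5,0,5,0],[-1.0,0,-0.52,0,5.8,0],[-1.1,0,-0.55,0,6.4,0],[-1.1,0,-0.55,0,6.4,0]]]'

```text
time: 9.43
tool_pos: [0.6154, -0.0387, 0.1081]
tcp_rot: [0.182, -2.216, 0.083]
wrist_force: [-6.7, 1.6, -1.1]
width: 0.27
```

```bash
cat > capfit.py <<'E'
# compare cap model at angles in side/top crops
from h import *; from workcell import bot,viewer
import sys
n,tag,ang=sys.argv[1],sys.argv[2],float(sys.argv[3])
x0,y0={'side':(245,140),'top':(275,160)}[n]
c=viewer.read_camera(n);im=cv2.resize(c['color'][y0:y0+80,x0:x0+80,::-1],None,fx=7,fy=7,interpolation=cv2.INTER_CUBIC)
F,o=face(*BLK)
t=ang
for a,b,z in [(-58,24,4),(-58,-24,4),(-58,24,-6),(-58,-24,-6),(0,24,4),(0,-24,4),(-58,12,34),(-58,-12,34),(-50,12,34),(-50,-12,34)]:
    P=(30+a*np.cos(t)+z*np.sin(t),b,12-a*np.sin(t)+z*np.cos(t))
    u=(proj(c,F@(np.array(P)*.001)+o)[0]-[x0,y0]+.5)*7;cv2.circle(im,tuple(int(v) for v in u.round()),3,(0,0,255) if z>0 else (0,255,255),1)
cv2.imwrite(f'pics/{n}{tag}.png',im);print(bot.read_state()['wrist_force'])
E
python3 capfit.py side 10 2.2
```

```text
[-5.93776491  1.74512726 -2.52701054]
```

View pics/side10.png

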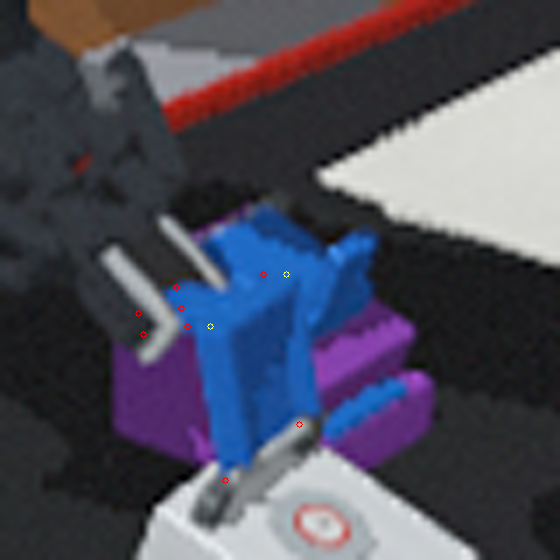

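```bash
python3 capfit.py side 11 2.0
```

```text
[-5.40317014  2.14340951 -2.70903559]
```

View pics/side11.png

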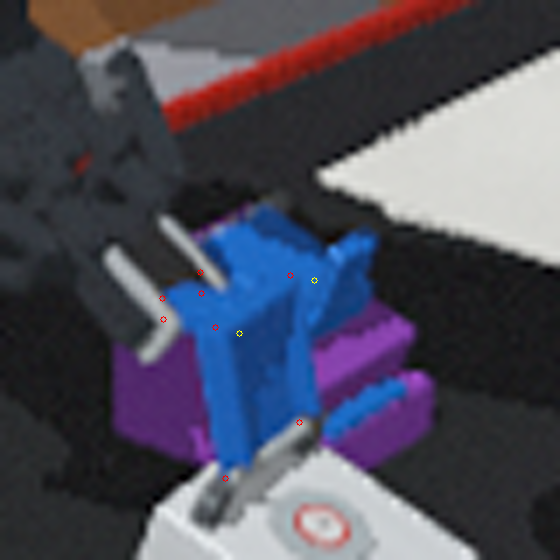

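```bash
sed -i 's/range(113,131,2)/range(126,143,2)/;s/p=.6\*110+.4\*(th-110)/p=72.4/' sw2.py; python3 sw2.py
```

```text
126 row [0.01, -0.04, -0.1] [0.4, -0.2, 0.1] rows>=0.1
128 row [-0.19, -0.04, -0.14] [0.4, -0.2, 0.1] rows>=0.1
130 row [-0.39, -0.04, -0.18] [0.4, -0.2, 0.1] rows>=0.1
132 row [-0.59, -0.04, -0.2] [0.4, -0.2, 0.1] rows>=0.2
134 row [-0.8, -0.04, -0.22] [0.4, -0.2, 0.1] rows>=0.2
136 row [-1.0, -0.04, -0.23] [0.4, -0.2, 0.1] rows>=0.2
138 row [-1.21, -0.04, -0.24] [0.4, -0.2, 0.1] rows>=0.3
140 row [-1.41, -0.04, -0.24] [0.4, -0.2, 0.1] rows>=0.3
142 row [-1.61, -0.04, -0.23] [0.4, -0.2, 0.1] rows>=0.4
```

Request:
servo_tool --plan '[[[-0.2,0,-0.14,0,0,0],[-0.4,0,-0.18,0,0,0],[-0.6,0,-0.2,0,0,0],[-0.8,0,-0.22,0,0,0],[-0.9,0,-0.22,0,0,0],[-1.0,0,-0.22,0,0,0]]]'

```text
time: 10.03
tool_pos: [0.6202, -0.0379, 0.1041]
tcp_rot: [0.181, -2.209, 0.083]
wrist_force: [-15.7, 0.6, 8.1]
width: 0.271
```

```bash
python3 capfit.py side 12 2.2
```

```text
[-13.31192091   1.26619083   5.8336227 ]
```

View pics/side12.png

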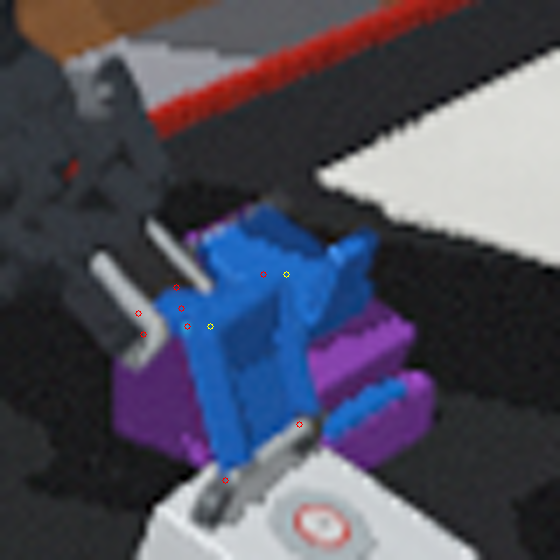

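Request:
servo_tool --plan '[[[0,0,0,0,0,0],[0,0,0,0,0,0],[0,0,0,0,0,0],[0,0,-3,0,0,0],[0,0,-6,0,0,0],[0,0,-8,0,0,0],[0,0,-8,0,0,0]]]' --claw 5

```text
time: 10.67
tool_pos: [0.6867, -0.0278, 0.1547]
tcp_rot: [0.181, -2.218, 0.084]
wrist_force: [1.3, 0.1, 1.3]
width: 0.592
```

```bash
python3 capfit.py side 13 2.2;python3 capfit.py side 14 2.1
```

```text
[ 1.04255184  0.29823197 -0.03931182]
[-0.54057162 -0.96621725 -0.64817353]
```

View pics/side13.png

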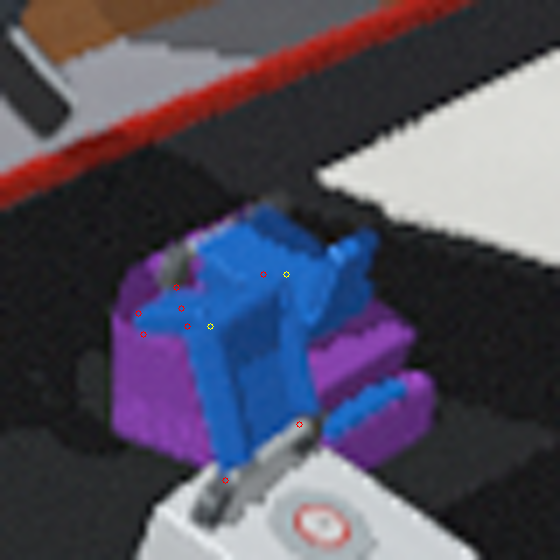

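View pics/side14.png

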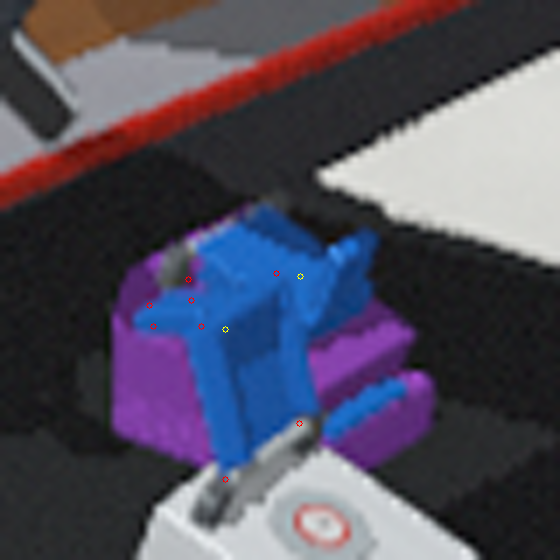

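The cap stays open. Its tab tip at (135,315) matches the 2.2 rad overlay, and the force rose at the end as it would at a stop. Next is the probe, going up and over first.

Run:
```python
from h import *; from workcell import bot
s=bot.read_state();F,o=face(*BLK)
Rv=toolR((0,0,-1),(-1,0.02,0))
delta(s,Rv,(.60,-.10,.33))
```

```text
row [19.93, -5.66, -3.21] [-4.5, -52.8, 9.7] rows>=7.5
```

Request:
servo_tool --plan '[[[3,-1,-2,0,0,0],[6,-1.5,-3.2,-0.5,-6,1],[10,-3,-3.2,-1,-14,2],[14,-4,-3.2,-2,-24,4],[20,-5.7,-3.2,-4.5,-53,9.7],[20,-5.7,-3.2,-4.5,-53,9.7],[20,-5.7,-3.2,-4.5,-53,9.7],[20,-5.7,-3.2,-4.5,-53,9.7],[20,-5.7,-3.2,-4.5,-53,9.7],[20,-5.7,-3.2,-4.5,-53,9.7],[20,-5.7,-3.2,-4.5,-53,9.7]]]'

```text
time: 11.68
tool_pos: [0.597, -0.1007, 0.3301]
tcp_rot: [0.032, 3.139, 0.0]
wrist_force: [-0.1, 0.4, 0.1]
width: 0.584
```

Run:
```python
from h import *; from workcell import bot
s=bot.read_state();print(s['q'].round(2),s['tool_pos'])
Rv=toolR((0,0,-1),(-1,0.02,0))
delta(s,Rv,(.521,-.2835,.26))
```

```text
[-0.21  0.08  1.59  0.    1.47 -1.76] [ 0.59695253 -0.10069158  0.33006303]
row [7.24, -18.43, 6.98] [0.0, 0.2, -0.0] rows>=5.0
```

Request:
servo_tool --plan '[[[7.2,-18.4,7,0,0,0],[7.2,-18.4,7,0,0,0],[7.2,-18.4,7,0,0,0],[7.2,-18.4,7,0,0,0],[7.2,-18.4,7,0,0,0],[7.2,-18.4,7,0,0,0],[7.2,-18.4,7,0,0,0],[7.2,-18.4,7,0,0,0]]]'

```text
time: 12.35
tool_pos: [0.5219, -0.2831, 0.2583]
tcp_rot: [0.033, 3.141, 0.003]
wrist_force: [0.0, 0.6, 0.6]
width: 0.584
```

Run:
```python
from h import *; from workcell import bot,viewer
s=bot.read_state();c=viewer.read_camera('wrist');im=c['color'][:,:,::-1].copy()
print(s['tool_pos'])
import pickle;pickle.dump((s,c),open('w3.pkl','wb'))
for z,r in [(.158,13),(.094,13)]:
  for a,b in [(1,1),(1,-1),(-1,-1),(-1,1)]:
    u=proj(c,[.5209+a*r*.001,-.2835+b*r*.001,z],s)[0];cv2.circle(im,tuple(int(v) for v in u.round()),2,(255,255,0),1)
cv2.imwrite('pics/w15.png',im[:,100:460]);
im=im[180:340,200:360];cv2.imwrite('pics/w15c.png',cv2.resize(im,None,fx=3.6,fy=3.6,interpolation=cv2.INTER_CUBIC))
```

```text
[ 0.52185894 -0.28306458  0.25830661]
```

View pics/w15.png

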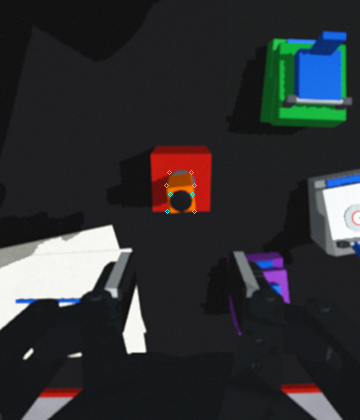

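View pics/w15c.png

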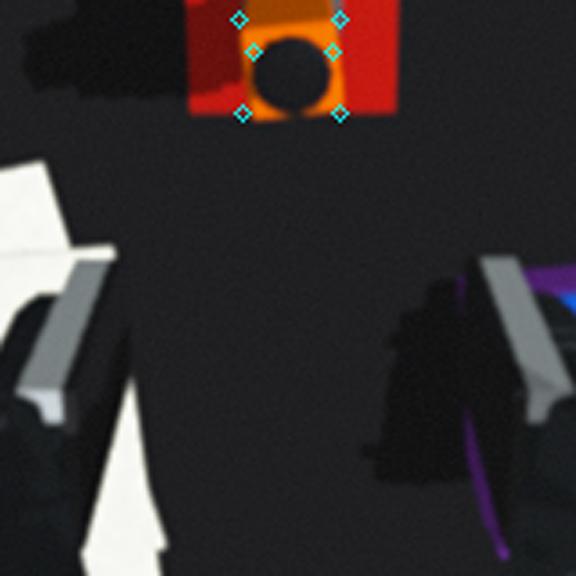

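Run:
```python
from h import *; import pickle
s,c=pickle.load(open('w3.pkl','rb'));im=c['color'][:,:,::-1].copy()
print(proj(c,[.5209,-.2835,.164],s), onz(c,[(200+291/3.6,180+76/3.6)],.164,s))
t=im[170:225,255:310];cv2.imwrite('pics/w16.png',cv2.resize(t,None,fx=11,fy=11,interpolation=cv2.INTER_CUBIC))
```

```text
[[280.42411199 199.97033506]] [[ 0.5220336  -0.28313806  0.164     ]]
```

View pics/w16.png

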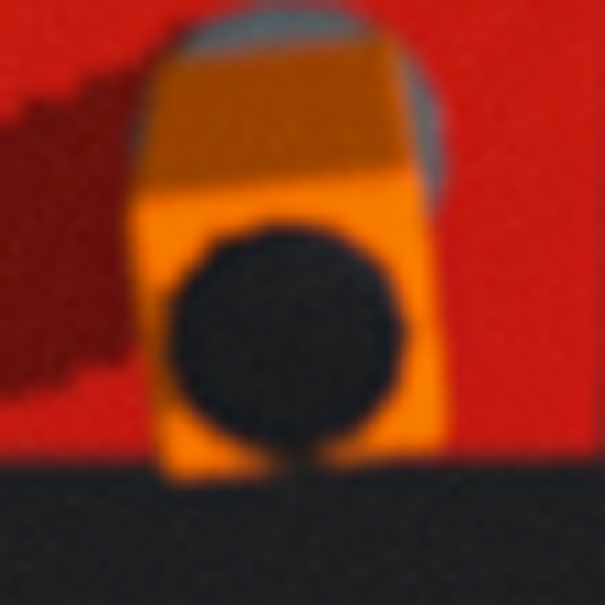

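Request:
servo_tool --plan '[[[0,0,4,0,0,-5],[0,0,8,0,0,-5],[0,0,12,0,0,-5],[0,0,15,0,0,-5],[0,0,16.8,0,0,-5],[0,0,16.8,0,0,-5],[0,0,16.8,0,0,-5]]]'

```text
time: 12.98
tool_pos: [0.5232, -0.2807, 0.0906]
tcp_rot: [0.11, -3.14, -0.004]
wrist_force: [-0.3, 0.4, 0.1]
width: 0.589
```

Request:
servo_tool --plan '[[[0,0,0,0,0,0],[0,0,0,0,0,0],[0,0,0,0,0,0],[0,0,0,0,0,0],[0,0,0,0,0,0],[0,0,0,0,0,0]]]' --claw 1.5 --grip_force 70

```text
time: 13.48
tool_pos: [0.5254, -0.2814, 0.0933]
tcp_rot: [-0.109, 3.135, 0.001]
wrist_force: [2.7, 2.1, 7.1]
width: 0.296
```

Run:
```python
from h import *; from workcell import bot,viewer
s=bot.read_state();print(s['tool_pos'],s['tcp_rot'],s['width']*85.4,s['wrist_force'],s['torque'])
c=viewer.read_camera('side');crop(c,290,90,120,120,5,'pics/s17.png')
c=viewer.read_camera('wrist');cv2.imwrite('pics/w17.png',c['color'][:,:,::-1])
```

```text
[ 0.52537979 -0.28141461  0.09330109] [-1.08971823e-01  3.13493035e+00  1.14756096e-03] 25.268666950857924 [2.70920189 2.07893304 7.13415754] [ 0.35314465 -0.38511765 -0.01877489]
```

View pics/s17.png

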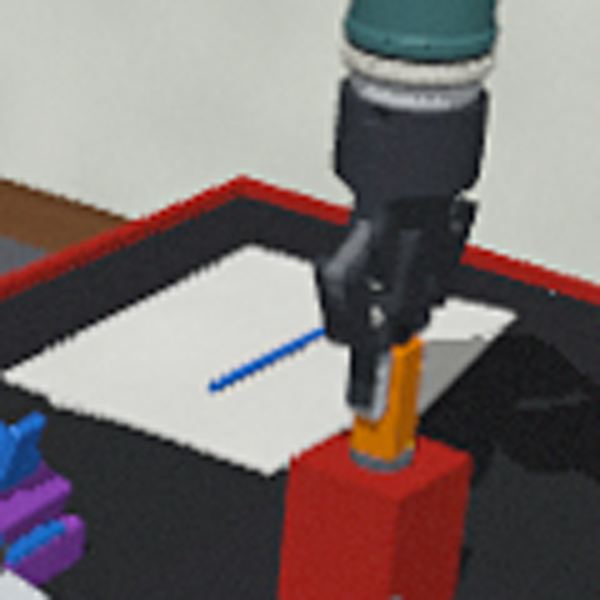

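View pics/w17.png

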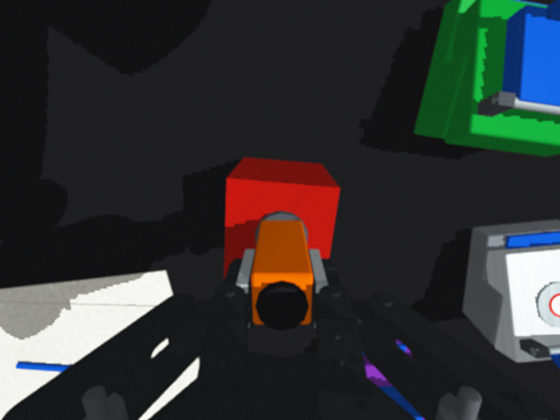

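Request:
servo_tool --plan '[[[0,0,-1,0,0,0],[0,0,-2.5,0,0,0],[0,0,-4.5,0,0,0],[0,0,-7,0,0,0],[0,0,-9.5,0,0,0],[0,0,-12,0,0,0],[0,0,-14,0,0,0],[0,0,-14,0,0,0],[0,0,-14,0,0,0]]]'

```text
time: 14.33
tool_pos: [0.5252, -0.2821, 0.235]
tcp_rot: [-0.108, 3.132, -0.002]
wrist_force: [0.2, 0.1, -2.4]
width: 0.292
```

Run:
```python
from h import *; from workcell import bot,viewer
s=bot.read_state();print(s['tool_pos'],s['tcp_rot'],s['width']*85.4,s['wrist_force'],s['torque'])
R0=R.from_rotvec(s['tcp_rot']).as_matrix()
c=viewer.read_camera('side');x0,y0=300,70
im=cv2.resize(c['color'][y0:y0+120,x0:x0+110,::-1],None,fx=5,fy=5,interpolation=cv2.INTER_CUBIC)
for z in [-20,-39, -39+106,-39+106+18]:
    u=(proj(c,R0@[0,0,z*.001]+s['tool_pos'])[0]-[x0,y0]+.5)*5;cv2.circle(im,tuple(int(v) for v in u.round()),3,(0,255,0),1)
cv2.imwrite('pics/s18.png',im)
```

```text
[ 0.52517794 -0.28210761  0.23495549] [-1.08377157e-01  3.13245024e+00 -1.58830845e-03] 24.96442525566749 [ 0.15167532  0.14803266 -2.40112467] [ 0.01922267 -0.04829269 -0.01425812]
```

View pics/s18.png

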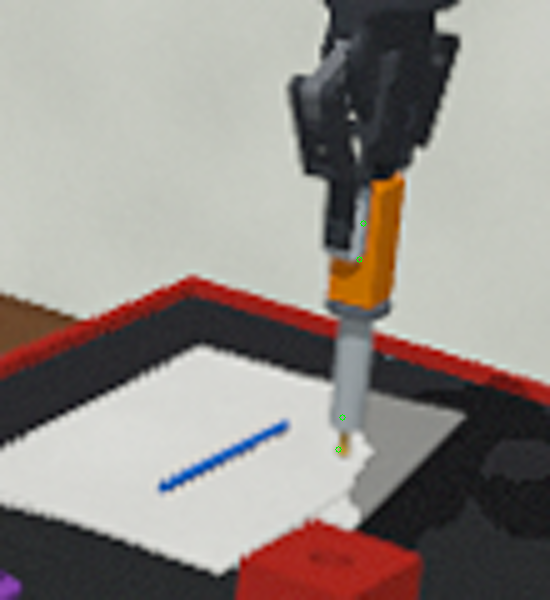

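Run:
```python
from h import *; from workcell import bot,viewer
import pickle
s=bot.read_state();c=viewer.read_camera('wrist');pickle.dump((s,c),open('w19.pkl','wb'))
R0=R.from_rotvec(s['tcp_rot']).as_matrix()
x0,y0=215,150
im=cv2.resize(c['color'][y0:y0+150,x0:x0+140,::-1],None,fx=4,fy=4,interpolation=cv2.INTER_CUBIC)
for z in [67,85,2,-4]:
    u=(proj(c,R0@[0,0,z*.001]+s['tool_pos'],s)[0]-[x0,y0]+.5)*4;print(z,u);cv2.circle(im,tuple(int(v) for v in u.round()),3,(0,255,0),1)
cv2.imwrite('pics/w19.png',im)
```

```text
67 [266.42159569 242.16761768]
85 [266.49071812 217.2909834 ]
2 [266.06676047 370.00162609]
-4 [266.02183815 386.20123887]
```

View pics/w19.png

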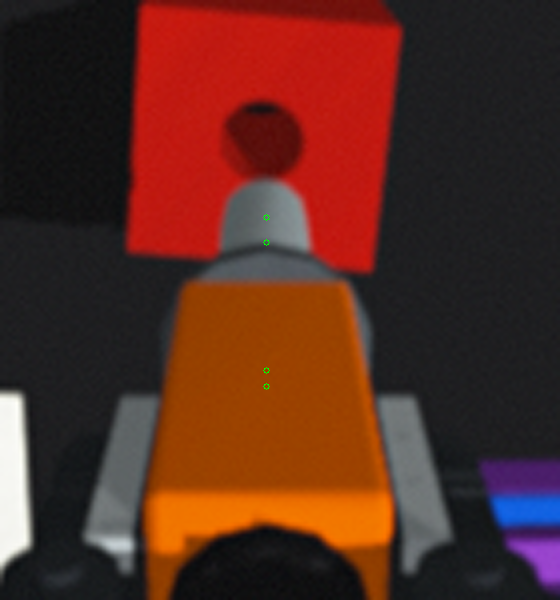

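Run:
```python
from h import *; from workcell import bot,viewer
import pickle
s,c=pickle.load(open('w19.pkl','rb'));x0,y0=215,150
R0=R.from_rotvec(s['tcp_rot']).as_matrix()
def pr(P): return ((proj(c,R0@(np.array(P)*.001)+s['tool_pos'],s)[0]-[x0,y0]+.5)*4).round(1)
for dx in (-3,0,3):
  for nz in (64,67,70): print(dx,nz,'rim',pr((9+dx,0,nz)))
for nz in (64,67,70): print('handle top edge',pr((13,0,nz-135)),pr((13,13,nz-135)),'handle bottom',pr((13,0,nz-71)),pr((13,13,nz-71)),'flange',pr((17,0,nz-65)))
d=viewer.read_camera('side');x0,y0=340,100
im=cv2.resize(d['color'][y0:y0+75,x0:x0+60,::-1],None,fx=9,fy=9,interpolation=cv2.INTER_CUBIC)
for z in [-68,-4,67,85]:
    u=(proj(d,R0@[0,0,z*.001]+s['tool_pos'])[0]-[x0,y0]+.5)*9;print(u);cv2.circle(im,tuple(int(v) for v in u.round()),3,(0,255,0),1)
cv2.imwrite('pics/s20.png',im)
```

```text
-3 64 rim [266.4 219.6]
-3 67 rim [266.4 215.4]
-3 70 rim [266.4 211.3]
0 64 rim [266.4 205.9]
0 67 rim [266.4 201.8]
0 70 rim [266.4 197.9]
3 64 rim [266.4 192.1]
3 67 rim [266.4 188.2]
3 70 rim [266.4 184.4]
handle top edge [265.1 563. ] [398.2 562.9] handle bottom [265.9 316. ] [352.6 316. ] flange [266.  277.2]
handle top edge [265.1 545.7] [395.  545.5] handle bottom [265.9 308.6] [351.2 308.5] flange [266.  270.5]
handle top edge [265.2 529.1] [392. 529.] handle bottom [266.  301.4] [349.9 301.4] flange [266.  264.1]
[305.56399011  39.34968822]
[281.97160202 258.41594007]
[256.60240052 489.37618649]
[250.30905856 545.97610925]
```

View pics/s20.png

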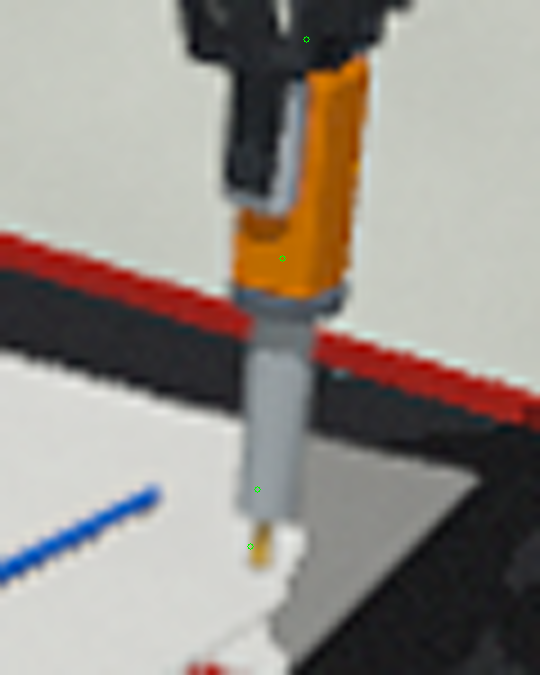

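```bash
cat > pfit.py <<'E'
from h import *; from workcell import viewer
import pickle
from scipy.optimize import least_squares
s,c=pickle.load(open('w19.pkl','rb'));d=pickle.load(open('cams.pkl','rb'))[1]
R0=R.from_rotvec(s['tcp_rot']).as_matrix()
W=lambda P:R0@(np.array(P)*.001)+s['tool_pos']
w=lambda p:np.array(p)/4+[215,150]-.5; sd=lambda p:np.array(p)/9+[340,100]-.5
# params: dx,dy at nose-106 (grip), tilt a (dx per mm going down), b ; nz
def pt(p,x,y,zp): # probe coords (z up) -> tool
    dx,dy,a,b,nz=p; zt=nz-zp; g=nz-106
    return W((x+dx+a*(zt-g),y+dy+b*(zt-g),zt))
obs=[(c,(13,13,135),w((392,492))),(c,(13,-13,135),w((148,492))),(c,(13,13,71),w((350,282))),(c,(13,-13,71),w((181,284))),
(c,(9,0,0),w((265,180))),(d,(0,0,0),sd((271,512))),(d,(0,0,-18),sd((259,570))),(d,(0,0,65),sd((288,312)))]
f=lambda p:np.concatenate([proj(k,pt(p,*P),s if 'eye' not in k else None)[0]-o for k,P,o in obs])
r=least_squares(f,[3,0,0,0,74]);print(r.x.round(3),f(r.x).reshape(-1,2).round(1))
J=r.jac;print(np.sqrt(np.diag(np.linalg.inv(J.T@J))).round(3))
p=r.x;print('tip tool',((R0.T@(pt(p,0,0,-18)-s['tool_pos']))*1000).round(1))
E
python3 pfit.py
```

```text
[ 1.669e+00  2.530e-01  6.000e-03 -8.000e-03  7.455e+01] [[ 0.2  0.3]
 [-0.2  0.3]
 [-0.5 -0.5]
 [ 0.6 -1. ]
 [-0.4  0.5]
 [-1.   0.3]
 [-0.3  0.1]
 [-0.5 -0.8]]
[0.712 0.239 0.007 0.006 1.33 ]
tip tool [ 2.4 -0.8 92.5]
```

Run:
```python
from h import *; from workcell import viewer
F,o=face(*BLK)
a=np.linspace(0,2*np.pi,24,endpoint=False)
ims=[]
for n,(x0,y0) in {'side':(275,195),'top':(290,195)}.items():
    c=viewer.read_camera(n);im=cv2.resize(c['color'][y0:y0+40,x0:x0+40,::-1],None,fx=10,fy=10,interpolation=cv2.INTER_CUBIC)
    for P in [(0,0,0)]+[(.009*np.cos(t),.009*np.sin(t),0) for t in a]:
        u=(proj(c,F@np.array(P)+o)[0]-[x0,y0]+.5)*10;cv2.circle(im,tuple(int(v) for v in u.round()),2,(0,255,0),-1)
    ims.append(im)
cv2.imwrite('pics/ring.png',np.hstack(ims))
```

```text
(no output)
```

View pics/ring.png

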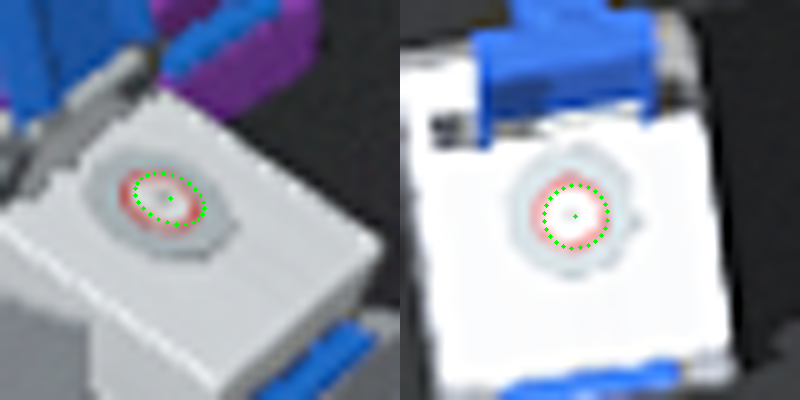

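Run:
```python
from h import *; from workcell import viewer,bot
from scipy.optimize import least_squares
import pickle
c,d=pickle.load(open('cams.pkl','rb'));F,o=face(*BLK)
O=[(d,np.array((161,199))/10+[275,195]-.5),(c,np.array((171,213))/10+[290,195]-.5)]
f=lambda p:np.concatenate([proj(k,[p[0],p[1],.062])[0]-q for k,q in O])
r=least_squares(f,o[:2]);print(r.x,f(r.x).round(2))
f3=lambda p:np.concatenate([proj(k,p)[0]-q for k,q in O]);print(least_squares(f3,o).x)
```

```text
[ 0.58137064 -0.04343702] [ 0.1  -0.   -0.08 -0.09]
[ 0.58138413 -0.04345137  0.06196159]
```

```bash
cat >> h.py <<'E'
SPOT=np.array([.5814,-.0434,.062]);TIP=np.array([2.2,0,92.5])
def press(s,h,e=(0,0)):
    Rg,_=facepose((0,0,0));F,_=face(*BLK)
    pg=SPOT+F@(np.array([e[0],e[1],h])*.001)-Rg@(TIP*.001)
    delta(s,Rg,pg)
def tipface(s):
    F,_=face(*BLK);R0=R.from_rotvec(s['tcp_rot']).as_matrix()
    print('tip in face mm',(F.T@(s['tool_pos']+R0@(TIP*.001)-SPOT)*1000).round(2),'tilt',np.degrees(np.arccos(-R0[:,2]@F[:,2])).round(2),'Fn %.2f'%(s['wrist_force']@F[:,2]), 'Fface',(F.T@s['wrist_force']).round(2))
E
python3 - <<'E'
from h import *; from workcell import bot
s=bot.read_state();press(s,80);press(s,40)
E
```

```text
row [-1.76, 22.74, 0.67] [-0.8, -19.9, -5.5] rows>=5.5
row [-3.11, 22.87, 4.43] [-0.8, -19.9, -5.5] rows>=5.6
```

Request:
servo_tool --plan '[[[-0.4,3,0,0,-2,-1],[-0.8,6,0.2,-0.2,-5,-2],[-1,9,0.3,-0.4,-8,-3],[-1.3,12,0.5,-0.6,-11,-4],[-1.5,15,0.6,-0.8,-14,-5],[-1.7,18,0.7,-0.8,-17,-5.5],[-1.76,21,0.7,-0.8,-20,-5.5],[-1.76,22.7,0.7,-0.8,-20,-5.5],[-1.76,22.7,0.7,-0.8,-20,-5.5],[-1.76,22.7,0.7,-0.8,-20,-5.5],[-1.76,22.7,0.7,-0.8,-20,-5.5]]]'

```text
time: 15.5
tool_pos: [0.5253, -0.0535, 0.2241]
tcp_rot: [-0.232, 2.783, 0.04]
wrist_force: [0.8, -0.0, -1.2]
width: 0.297
```

Run:
```python
from h import *; from workcell import bot
s=bot.read_state();tipface(s);press(s,20)
```

```text
tip in face mm [-0.23 -0.75 79.35] tilt 0.06 Fn -1.37 Fface [ 0.35 -0.15 -1.37]
row [-0.03, 0.07, 5.94] [-0.0, 0.1, 0.0] rows>=1.4
```

Request:
servo_tool --plan '[[[0,0,1.5,0,0,0],[0,0,3,0,0,0],[0,0,4.5,0,0,0],[0,0.1,5.9,0,0,0],[0,0.1,5.9,0,0,0],[0,0.1,5.9,0,0,0],[0,0.1,5.9,0,0,0]]]'

```text
time: 16.08
tool_pos: [0.5456, -0.0501, 0.1692]
tcp_rot: [-0.231, 2.783, 0.04]
wrist_force: [0.6, 0.2, -0.4]
width: 0.3
```

```bash
cat > look.py <<'E'
from h import *; from workcell import viewer,bot
import sys
s=bot.read_state();tipface(s);R0=R.from_rotvec(s['tcp_rot']).as_matrix();F,_=face(*BLK)
a=np.linspace(0,2*np.pi,24,endpoint=False);ims=[]
for n,(x0,y0,w,h,k) in {'side':(270,165,56,70,8),'wrist':(240,150,90,140,4)}.items():
    c=viewer.read_camera(n);im=cv2.resize(c['color'][y0:y0+h,x0:x0+w,::-1],None,fx=k,fy=k,interpolation=cv2.INTER_CUBIC)
    ss=s if n=='wrist' else None
    def dot(P,col):
        u=(proj(c,P,ss)[0]-[x0,y0]+.5)*k;cv2.circle(im,tuple(int(v) for v in u.round()),1,col,-1)
    for t in a: dot(SPOT+F@np.array((.009*np.cos(t),.009*np.sin(t),0)),(0,255,0))
    dot(s['tool_pos']+R0@(TIP*.001),(255,0,255));dot(s['tool_pos']+R0@((TIP-[0,0,18])*.001),(255,0,255))
    ims.append(im)
cv2.imwrite(f'pics/{sys.argv[1]}.png',np.hstack(ims))
E
python3 look.py p21
```

```text
tip in face mm [ 0.35 -0.77 20.71] tilt 0.08 Fn -0.61 Fface [ 0.45  0.1  -0.61]
```

View pics/p21.png

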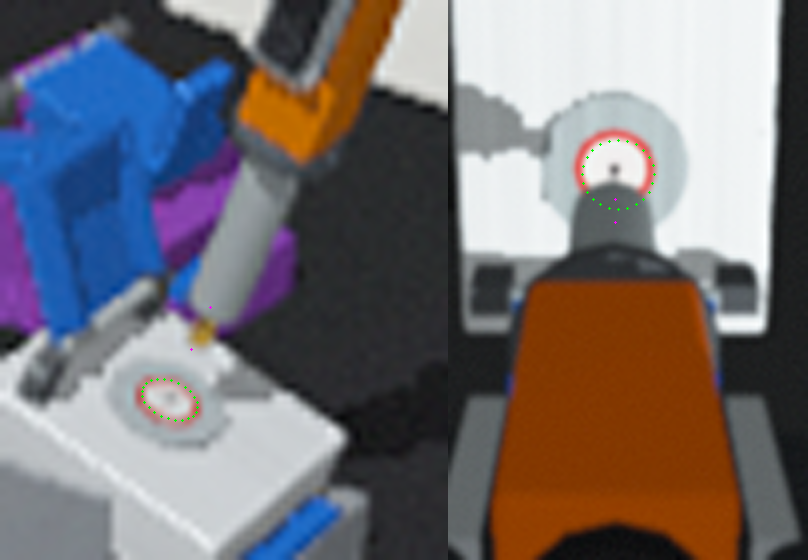

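Request:
servo_tool --plan '[[[0,0.1,0.5,0,0,0],[0,0.1,1,0,0,0],[0,0.1,1.4,0,0,0],[0,0.1,1.6,0,0,0],[0,0.1,1.6,0,0,0],[0,0.1,1.6,0,0,0],[0,0.1,1.6,0,0,0]]]'

```text
time: 16.77
tool_pos: [0.5512, -0.048, 0.155]
tcp_rot: [-0.231, 2.781, 0.039]
wrist_force: [-0.2, -0.6, -0.7]
width: 0.296
```

```bash
python3 look.py p22
python3 - <<'E'
from h import *; from workcell import bot
for i in range(3): tipface(bot.read_state())
E
```

```text
tip in face mm [1.16 0.33 5.33] tilt 0.17 Fn -0.52 Fface [-0.54 -0.54 -0.52]
tip in face mm [1.36 0.27 5.5 ] tilt 0.19 Fn -0.31 Fface [-0.68 -0.82 -0.31]
tip in face mm [1.36 0.27 5.5 ] tilt 0.19 Fn -0.31 Fface [-0.68 -0.82 -0.31]
tip in face mm [1.36 0.27 5.5 ] tilt 0.19 Fn -0.31 Fface [-0.68 -0.82 -0.31]
```

View pics/p22.png

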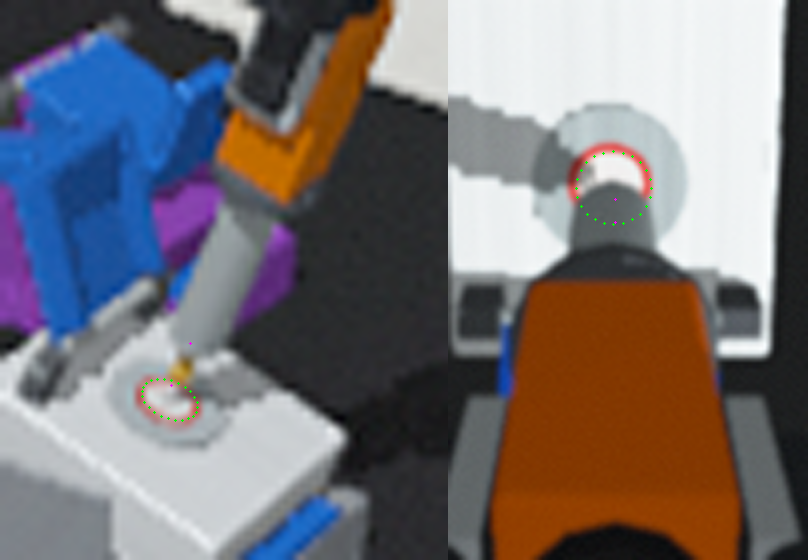

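```bash
cat > avg.py <<'E'
from h import *; from workcell import bot,viewer
A=[];F,_=face(*BLK)
for i in range(16):
    viewer.read_camera('top');s=bot.read_state();A.append(F.T@s['wrist_force'])
A=np.array(A);print(s['time'],'mean',A.mean(0).round(2),'sd',A.std(0).round(2));tipface(s);print('jt',s['joint_torque'].round(2),s['width'])
E
python3 avg.py
```

```text
17.6667 mean [-0.5   0.12 -1.17] sd [0.31 0.34 0.37]
tip in face mm [1.14 0.29 5.35] tilt 0.17 Fn -0.40 Fface [ 0.05 -0.29 -0.4 ]
jt [ -0.   -28.37 -37.12   0.67  -1.79  -0.  ] 0.29668228896729143
```

Baseline Fn is -1.17 N with a 0.37 N spread. I'll creep down in small steps.

Request:
servo_tool --plan '[[[0,0,0.2,0,0,0],[0,0,0.4,0,0,0],[0.05,0,0.6,0,0,0],[0.05,0,0.8,0,0,0],[0.05,0,0.8,0,0,0],[0.05,0,0.8,0,0,0]]]'

```text
time: 18.17
tool_pos: [0.5532, -0.0476, 0.1469]
tcp_rot: [-0.231, 2.782, 0.04]
wrist_force: [-0.6, 0.8, -1.2]
width: 0.295
```

```bash
python3 avg.py;python3 look.py p23
```

```text
18.9667 mean [-0.47 -0.02 -1.2 ] sd [0.36 0.5  0.63]
tip in face mm [ 0.71  0.28 -2.62] tilt 0.18 Fn -0.33 Fface [ 0.18 -0.61 -0.33]
jt [  0.   -28.8  -36.82   0.67  -1.79  -0.  ] 0.2971330492795792
tip in face mm [ 0.71  0.28 -2.62] tilt 0.18 Fn -0.33 Fface [ 0.18 -0.61 -0.33]
```

View pics/p23.png

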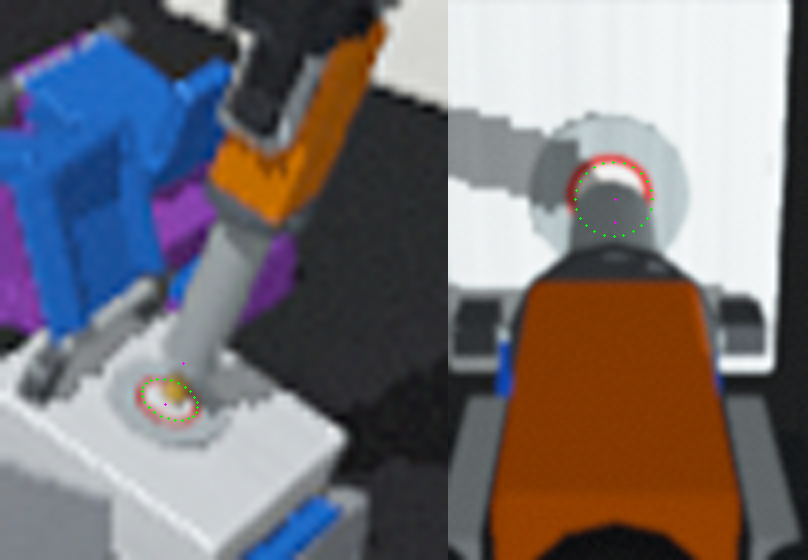

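Request:
servo_tool --plan '[[[0,0,0.1,0,0,0],[0,0,0.2,0,0,0],[0,0,0.2,0,0,0],[0,0,0.2,0,0,0]]]'

```text
time: 19.4
tool_pos: [0.5543, -0.0476, 0.1456]
tcp_rot: [-0.231, 2.781, 0.039]
wrist_force: [-1.4, -0.6, 0.2]
width: 0.293
```

```bash
python3 avg.py
```

```text
20.2 mean [-0.34 -0.01  0.5 ] sd [0.52 0.59 0.39]
tip in face mm [ 0.76  0.25 -4.62] tilt 0.18 Fn 0.73 Fface [ 0.26 -0.44  0.73]
jt [  0.12 -27.94 -35.77   0.66  -1.64   0.  ] 0.2999322426067735
```

Request:
servo_tool --plan '[[[0,0,0.1,0,0,0],[0,0,0.2,0,0,0],[0,0,0.3,0,0,0],[0,0,0.3,0,0,0],[0,0,0.3,0,0,0]]]'

```text
time: 20.62
tool_pos: [0.5553, -0.0474, 0.1427]
tcp_rot: [-0.231, 2.781, 0.039]
wrist_force: [-0.5, -0.8, 1.8]
width: 0.299
```

```bash
python3 avg.py
```

```text
21.4167 mean [-0.2  -0.05  1.62] sd [0.47 0.62 0.47]
tip in face mm [ 0.84  0.21 -7.59] tilt 0.19 Fn 1.37 Fface [ 0.03 -1.09  1.37]
jt [  0.21 -27.5  -35.28   0.68  -1.73   0.  ] 0.29639776993131195
```

Request:
servo_tool --plan '[[[0,0,0.1,0,0,0],[0,0,0.2,0,0,0],[0,0,0.2,0,0,0],[0,0,0.2,0,0,0]]]'

```text
time: 21.75
tool_pos: [0.556, -0.0473, 0.1409]
tcp_rot: [-0.231, 2.781, 0.039]
wrist_force: [-1.6, 0.5, 2.1]
width: 0.297
```

```bash
python3 avg.py; python3 avg.py; python3 look.py p24
```

```text
22.55 mean [-0.53  0.03  2.8 ] sd [0.46 0.46 0.43]
tip in face mm [ 0.88  0.19 -9.59] tilt 0.19 Fn 2.97 Fface [-0.06 -0.11  2.97]
jt [  0.27 -27.22 -34.97   0.7   -1.8    0.  ] 0.29354368408845866
23.35 mean [-0.55 -0.22  2.77] sd [0.57 0.5  0.58]
tip in face mm [ 0.85  0.2  -9.6 ] tilt 0.19 Fn 1.98 Fface [-0.62 -0.29  1.98]
jt [  0.28 -27.19 -34.92   0.71  -1.77   0.  ] 0.2969100793057326
tip in face mm [ 0.85  0.2  -9.6 ] tilt 0.19 Fn 1.98 Fface [-0.62 -0.29  1.98]
```

View pics/p24.png

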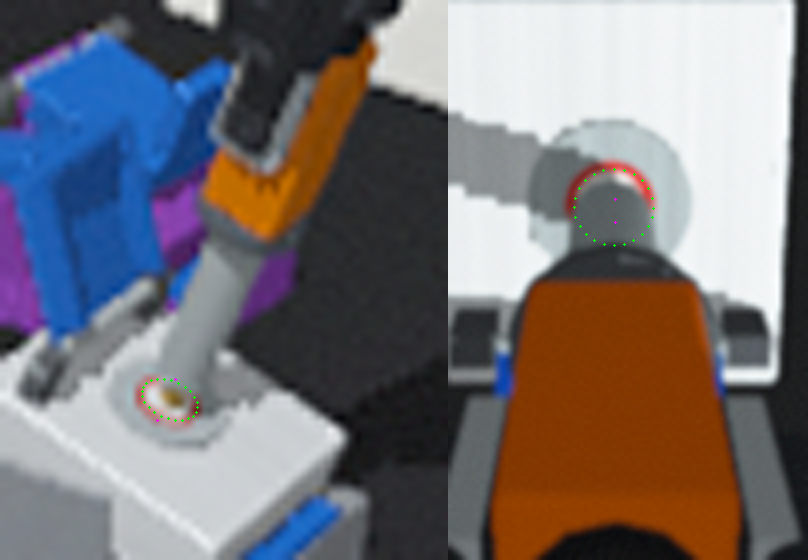

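Run:
```python
from workcell import finish_job
print(finish_job())
```

```text
the job is handed in; nothing more can be done
None
```

I opened the blue cap fully, took the probe from its stand, and handed the job in with the probe held against the marked spot. It finished at about 23.4 s of the 59 s allowed. `finish_job` gives no verdict, so the results below are my own measurements.

- **Cap:** I picked the block with the grey base and left the green and purple look-alikes alone. I swung the cap over by its tab until the force rose as if at a stop. After release it matched the 2.2 rad outline, and it was still open in the last picture.
- **Press force:** the average push along the face normal was 3.95 N above the free-air baseline, which means the spring tip is about 4.9 mm in. Travel since contact gives about 5 mm, so the two agree.
- **Position:** my estimate puts the tip about 1 mm from the dot, inside the ring.
- **Squareness:** the tool is 0.2° off square. I measured the probe's tilt in the grip at about 0.5°, within the measuring error, before pressing and did not measure it again afterwards.
- **Other objects:** I did not approach the yellow cap, the weights or the bin. I did not check them separately at the end.

**Disagreement found:** the visible fingertips end about 20 mm short of the reported tool point. Because of this my first pinch closed on nothing, above the tab, and I corrected for it afterwards. My first estimate of the tip's height was also about 4 mm too low, so I found the contact by force instead.

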